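# Load the column rack from the carton and lock the keeper with the wing knob

## Task

Get the new columns into the rack: swing both carton flaps open well past upright, so that they lean outward, and turn the rack's wing knob anticlockwise as far as it goes to draw the keeper bar clear. Lay every column from the carton down in a rack slot of its own, between the end lips, and only when all are in turn the wing knob clockwise fully back to its stop, so that the keeper bar locks them in. Take care not to strike the side panel beside the knob hard, and leave the other things on the bench where they are.

Things in the scene. Friction and masses are not known exactly. Their poses are not given: they have to be found in the camera images.
- rack: column rack fixed to the bench: dark steel base plate 150 x 360 x 8 mm, two white notched rails along its y axis, 24 mm wide, centred at x = -48 and +48 mm (free space for fingers between them). Origin on the bench under the middle of its four slots, which run along its x axis at y = -87, -29, 29, 87 mm. Rack and carton stand one to the robot's left, one to its right, either way
- slots_mid (a point): rack origin raised 40 mm: the height of the centre of a seated column. Slots: 36 mm wide, 58 mm pitch, floors 25 mm above the bench; the ridges between them rise to 50 mm above the bench with roof-shaped tops that guide a column in. Low lips close the slots at both ends: inner faces at x = -70 and +70 mm, tops 45 mm above the bench, so a 120 mm column has 10 mm of play each way
- wing_knob (a joint): angle of the black wing knob at the +y end of the rack, on a vertical axis: 0 = locked (stop), grows anticlockwise seen from above to 3.0 rad = unlocked (stop). Stiff (0.08 N m) and stays where it is left. Its turning drives the keeper bar
- wing_grip (a point): middle of the wing knob's blade, on its axis (rack frame x = 0, y = 175, z = 92 mm); x axis along the wings, z up. The two wings form an upright blade 70 mm long, 12 mm thick, 30 mm high (15 mm above and below this point), over a grey block whose top is 62 mm above the bench. The wing tips sweep past the side panel at 13 mm
- panel: white upright side panel of the rack, 130 mm long in x and 8 mm thick, top 115 mm above the bench; its origin is the rack's origin, its inner face is at y = 223 mm, 48 mm from the knob's axis. Never to be struck hard
- keeper (a joint): travel in m of the orange keeper bar, driven by the wing knob (13.3 mm per rad): 0 = locked over the +x ends of the columns, 0.04 = clear of the slots. Bar 20 x 270 x 8 mm, underside 59 mm above the bench (4 mm above seated columns); middle at x = 48 mm in the rack frame when locked, 88 mm when unlocked
- carton: open-topped cardboard carton, fixed to the bench, 158 (x) x 262 (y) x 62 mm high, walls 4 mm; origin under its centre, floor at z = 4 mm. Two grey notched foam rails inside, just like the rack's: centred at x = -48 and +48 mm, four lanes at y = -87, -29, 29, 87 mm. A column lies along x with its centre 40 mm above the bench
- flap_near (a joint): angle of the flap hinged along the carton's -x rim: 0 = flat shut, 1.57 = upright, 2.6 = swung fully outward (stop). Starts ajar at 0.75 to 1.15. Friction hinge (0.04 N m): stays where it is left
- flap_far (a joint): angle of the flap hinged along the carton's +x rim, same meaning and same friction
- flap_near_hinge (a point): middle of the near flap's hinge line: on the rim, 79 mm to -x of the carton's centre, 62 mm above the bench; the flap reaches 75 mm from the hinge, is 258 mm wide and 4 mm thick
- flap_far_hinge (a point): middle of the far flap's hinge line: 79 mm to +x of the carton's centre, 62 mm above the bench; flap of the same size
- column_1: a chromatography column (two to four are present), 120 mm long, about 0.25 kg: a steel tube 24 mm in diameter and 76 mm long with a square blue end block, 22 x 30 x 30 mm, at each end. Origin at its very centre, x axis along its length. It may lie on any of its four long sides, either end first
- column_2: a chromatography column (two to four are present), 120 mm long, about 0.25 kg: a steel tube 24 mm in diameter and 76 mm long with a square blue end block, 22 x 30 x 30 mm, at each end. Origin at its very centre, x axis along its length. It may lie on any of its four long sides, either end first
- column_3: a chromatography column (two to four are present), 120 mm long, about 0.25 kg: a steel tube 24 mm in diameter and 76 mm long with a square blue end block, 22 x 30 x 30 mm, at each end. Origin at its very centre, x axis along its length. It may lie on any of its four long sides, either end first
- column_4: a chromatography column (two to four are present), 120 mm long, about 0.25 kg: a steel tube 24 mm in diameter and 76 mm long with a square blue end block, 22 x 30 x 30 mm, at each end. Origin at its very centre, x axis along its length. It may lie on any of its four long sides, either end first
- amber_bottle: amber glass bottle with blue cap, 70 mm diameter, 140 mm tall; origin under its centre; a bystander
- clear_bottle: clear glass bottle with blue cap, 70 mm diameter, 140 mm tall; origin under its centre; a bystander
- spanner: steel spanner about 150 mm long, lying flat; a bystander
- vial_tray: low blue tray of small amber vials, 90 x 130 x 48 mm; origin under its centre; a bystander
- beaker: glass beaker, 70 mm diameter, 85 mm tall; origin under its centre; a bystander
- marker: white and blue marker pen, 135 mm long, 16 mm thick, lying; a bystander
- notebook: closed red notebook, 150 x 210 x 14 mm; origin under its centre; a bystander

How it is judged:
By the outcome, as a careful person would: the job done as asked, in the order asked, and still so for the second after the job is handed in, with the robot touching nothing.
Of column_1, column_2, column_3, column_4 only 2 to 4 are there at a start; the rules pass over those that are not, and their reading is None.
At some moment in a run one of column_1, column_2, column_3, column_4 may be knocked a few centimetres aside while the robot is not near it.
Once in a run the grip may slacken for a moment while it holds something.
It also fails if it takes over 210 s, if anything falls off the work surface, if the arm or the gripper's body presses on something with over 40 N, if the wrist force passes 120 N, or if a joint passes its speed limit or range.

## Robot

A 6-joint arm with a two-finger parallel gripper is mounted at the origin on the work surface. World frame = base frame: x ahead of the robot, y to its left, z up, the work surface at z = 0. Lengths are in m, angles in rad, forces in N, time in s.
With the tool pointing down it reaches from about 0.35 to 0.725 m from the base axis. Payload 6 kg.
Tool frame: the origin (TCP) lies on the front face of the gripper's body, between the roots of the fingers; the fingertips stand 73 mm ahead of it and the grasp point (between the pads) lies 54 mm ahead of it (manip.hold_point_z is the distance from the TCP to the grasp point, in m); x points along the fingers, y is the direction in which the jaws open and shut, and the axes are right-handed (so a half turn about x gives the same grasp; the last joint's range is limited). The gripper opens to 85 mm and grips with 20 to 120 N. Pads are 22 mm wide; open, the fingers measure 114 mm over their backs; the gripper's body (76 mm by 85 mm) begins 54 mm behind the grasp point. The pads swing forward as they close: fully open they stand 13 mm farther back than shut.
Start: joints at [1.658, 0.04, 0.085, 0, -1.615, -0.334], TCP at [0.147, 0.582, 0.304] pointing down, gripper open.
Joint ranges: [-2.56, 2.56], [-1.29, 2.01], [-1.08, 1.49], [-3.29, 1.98], [-2.81, -0.18], [-2.99, 2.99]. Speed limits (rad/s): [2.57, 2.57, 3.01, 3.14, 3.14, 3.14].

## Interface

Orientations are given as a unit quaternion [x, y, z, w].
In Python, from plant import manip gives the robot as it stands. The module is installed in compiled form; this text tells all that it offers.
- The arm moves only by the shell command python3 -m jog 'ROWS' [FORCE]. ROWS is JSON, a list that holds one entry, the list of rows, each a list of 5 numbers: the shift along the tool's x, y, z in mm, then the turn about the tool's x in degrees, then the closure in counts, from 0 (fully open) to 255 (shut). A call has 1 to 8 rows; each row shifts and turns the commanded pose from where the row before left it, along the tool's axes as they then stand; what a row does not reach is not made up. A row lasts 1/12 s, in which the tool goes at most 41.7 mm and 7.16 degrees, less where a joint would pass 70% of its speed; a pose out of reach is approached as far as the arm can. A call is refused whole if a number of a shift passes 41.7 or a number of a turn 7.16, either way. A call with a gripper value outside its range is refused whole. The fingers move at their own pace and stop on an object; FORCE is the grip in N (left out, the last holds). Time passes only in rows, so rows that do not move let the fingers close. It gives the time, the measured TCP pose, the force and the opening at its end, in the units of the state.
- manip.observe(): the state, without advancing time (a new reading comes with each control period).
- manip.camera(name): name is "scene" or "top" or "wrist"; returns (picture, depth): 400x640x3 uint8, red, green, blue; 400x640 float32, m along the optical axis (not along the pixel's ray), 0 where there is no reading.
- manip.camera_model(name): a dict with "fx", "fy", "cx", "cy" (pixels), "position" and "orientation" of the camera in the world. Camera axes: x right, y down, z forward; pixel columns grow to the right and rows downward; lengths in m; the calibration is good to about 2 mm. A picture is of the moment at which its call begins: read the wrist's pose just before it. camera_model takes no time and is no camera call; for the wrist camera it gives the pose at the moment of the call.
- manip.finish_job(): hands the job in, once; it reports no verdict.
Trained networks look in the newest picture that a camera, given by its name, has taken for a name from the list of things; names that differ only in an ending like _2 or _b are one class to them, and where a whole thing is asked for, a point or a joint stands for the part that bears it (a point fixed in the world has none). Each returns a list of dicts, best first, with "conf" (0 to 1); they miss things now and then, are a little off and sometimes report something else, mostly with a low value. They report only what shows in the picture. A call takes as long as a camera call.
- manip.recognise(query, camera): "rect" ([left, top, width, height] in pixels, round what is visible of it).
The state is a dict: "t": time; "joint_pos": joint angles; "joint_vel": joint speeds; "effort": joint torques, N m; "ee_pos": TCP position; "orientation": TCP orientation; "ft_force": force on the tool from outside, world axes, zero at the start; "torque": the same for the moment, N m; "gripper_width": finger opening in m.
Only numpy, scipy, OpenCV 4.12 (cv2) and the standard library are available. Lean on these libraries where they do the work, as an engineer would, in place of code of your own. Each camera call takes 0.05 s, during which the arm holds its last target.

## Working session

There is one attempt and no reset: what is moved stays moved. The work goes in short steps, Python scripts to look and compute and a shell command to move; the robot and the scene stay as the last step left them, time stands still between calls to the robot, and variables do not carry over. Pictures are saved under pics/ and viewed, and the job is handed in when it is done.

I'll start by looking at the scene.

```bash
mkdir -p pics
cat > h.py <<'E'
import numpy as np, cv2
from plant import manip
from scipy.spatial.transform import Rotation as R
def cam(n,fn=None,crop=None,scale=1):
    m=manip.camera_model(n); p,d=manip.camera(n)
    if fn:
        q=p[:,:,::-1]
        if crop: x,y,w,h=crop; q=q[y:y+h,x:x+w]
        if scale!=1: q=cv2.resize(q,None,fx=scale,fy=scale,interpolation=cv2.INTER_CUBIC)
        cv2.imwrite('pics/'+fn,q)
    return p,d,m
def cloud(d,m):
    v,u=np.mgrid[0:d.shape[0],0:d.shape[1]]
    P=np.stack([(u-m['cx'])/m['fx']*d,(v-m['cy'])/m['fy']*d,d],-1)
    W=P@R.from_quat(m['orientation']).as_matrix().T+np.array(m['position'])
    W[d<=0]=np.nan
    return W
def st():
    s=manip.observe(); r=R.from_quat(s['orientation']).as_matrix()
    print('t',round(s['t'],2),'ee',np.round(s['ee_pos'],4),'F',np.round(s['ft_force'],1),'w',round(s['gripper_width'],4),'q',np.round(s['joint_pos'],3))
    print('axes x',np.round(r[:,0],3),'y',np.round(r[:,1],3),'z',np.round(r[:,2],3))
    return s
E
python3 - <<'E'
from h import *
st()
for n in ['scene','top','wrist']:
    p,d,m=cam(n,n+'0.png'); print(n,{k:np.round(v,3) for k,v in m.items()})
E
```

```text
t 0.0 ee [0.1464 0.5816 0.3029] F [-0.2 -0.9  0.5] w 0.0851 q [ 1.658e+00  4.100e-02  8.400e-02 -1.000e-03 -1.615e+00 -3.340e-01]
axes x [-0.    -0.002 -1.   ] y [-0.244 -0.97   0.002] z [-0.97   0.244 -0.   ]
scene {'fx': np.float64(399.462), 'fy': np.float64(399.462), 'cx': np.float64(313.408), 'cy': np.float64(205.345), 'position': array([ 1.587, -0.181,  0.827]), 'orientation': array([ 0.668,  0.579, -0.297, -0.361])}
top {'fx': np.float64(418.125), 'fy': np.float64(418.125), 'cx': np.float64(321.668), 'cy': np.float64(200.85), 'position': array([0.382, 0.   , 1.391]), 'orientation': array([-0.702,  0.71 , -0.042,  0.05 ])}
wrist {'fx': np.float64(340.079), 'fy': np.float64(340.079), 'cx': np.float64(320.855), 'cy': np.float64(197.913), 'position': array([0.225, 0.561, 0.374]), 'orientation': array([-0.607,  0.779,  0.125, -0.098])}
```

View pics/top0.png

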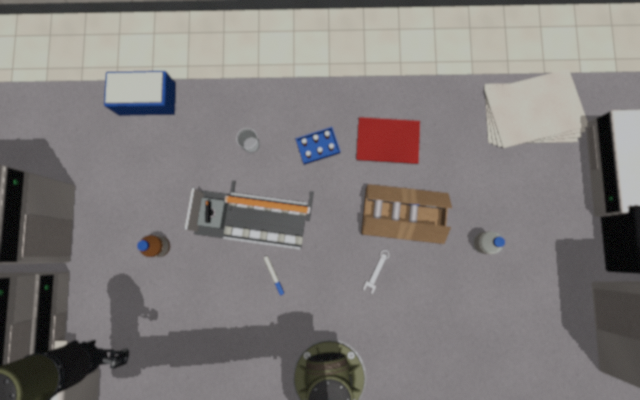

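View pics/scene0.png

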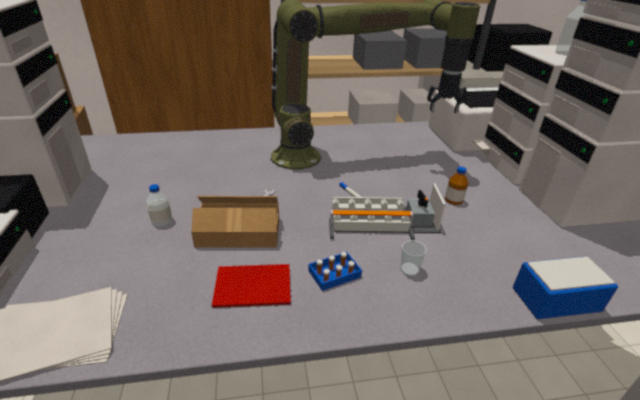

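View pics/wrist0.png

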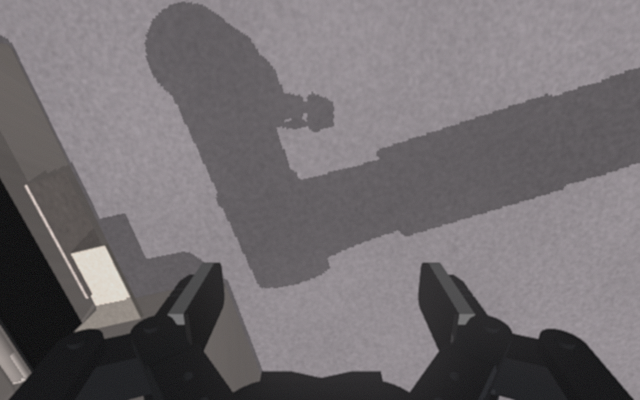

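Top view: rack on the robot's left (about px 250,220, knob px 208,210), carton right (px 406,213) with three columns visible (px 378, 397, 414). Now measuring.

Run:
```python
from h import *
p,d,m=cam('top','top1.png',(180,150,290,110),2.7)
W=cloud(d,m); np.save('topW.npy',W)
for n in ['rack','wing_knob','carton','flap_near','flap_far','column_1','keeper','panel','amber_bottle','clear_bottle','spanner','marker','vial_tray','notebook','beaker']:
    r=manip.recognise(n,'top')
    for k in r[:4]:
        x,y,w,h=k['rect']; cx,cy=int(x+w/2),int(y+h/2)
        print(n,round(k['conf'],2),np.round(k['rect'],0),np.round(W[min(cy,399),min(cx,639)],3))
```

```text
rack 0.83 [184. 180. 128.  71.] [0.519 0.26  0.013]
rack 0.65 [236. 128.  21.  29.] [0.771 0.276 0.   ]
rack 0.62 [207. 199.   8.  24.] [0.529 0.365 0.079]
rack 0.52 [375. 201.  14.  17.] [ 0.534 -0.181  0.008]
wing_knob 0.55 [205. 200.  11.  21.] [0.529 0.367 0.085]
carton 0.85 [361. 184.  90.  62.] [ 0.516 -0.26   0.006]
carton 0.61 [366. 182.  82.  24.] [ 0.575 -0.255  0.082]
flap_near 0.77 [364. 218.  87.  24.] [ 0.458 -0.248  0.097]
flap_near 0.57 [264. 259.  20.  31.] [0.325 0.177 0.012]
flap_near 0.46 [137. 237.  33.  20.] [0.414 0.535 0.102]
flap_far 0.73 [368. 185.  84.  21.] [ 0.567 -0.261  0.095]
column_1 0.61 [374. 202.   9.  15.] [ 0.529 -0.166  0.052]
column_1 0.52 [409. 204.   9.  18.] [ 0.518 -0.278  0.049]
column_1 0.52 [396. 200.   4.  21.] [ 0.526 -0.227  0.048]
keeper 0.73 [224. 196.  85.  17.] [0.548 0.193 0.065]
panel 0.58 [188. 186.  16.  43.] [0.541 0.419 0.07 ]
panel 0.44 [138. 235.  33.  22.] [0.42  0.529 0.11 ]
amber_bottle 0.91 [138. 238.  32.  19.] [0.414 0.532 0.103]
amber_bottle 0.34 [473. 231.  34.  23.] [ 0.418 -0.494  0.106]
clear_bottle 0.89 [475. 232.  32.  21.] [ 0.418 -0.493  0.116]
clear_bottle 0.18 [365. 218.  86.  25.] [ 0.458 -0.248  0.097]
spanner 0.86 [361. 249.  30.  42.] [ 0.334 -0.156  0.003]
spanner 0.47 [370. 185.  85.  17.] [ 0.575 -0.27   0.085]
marker 0.71 [261. 256.  21.  36.] [0.325 0.183 0.013]
vial_tray 0.78 [294. 126.  49.  38.] [0.757 0.026 0.002]
vial_tray 0.61 [363. 218.  88.  25.] [ 0.455 -0.246  0.091]
vial_tray 0.47 [363. 252.  26.  42.] [ 0.327 -0.156  0.004]
vial_tray 0.22 [369. 184.  84.  20.] [ 0.571 -0.266  0.089]
notebook 0.64 [354. 117.  69.  48.] [ 0.764 -0.211  0.014]
notebook 0.57 [364. 219.  84.  26.] [ 0.455 -0.246  0.091]
notebook 0.48 [411. 206.   5.  16.] [ 0.515 -0.277  0.054]
beaker 0.81 [234. 127.  25.  28.] [0.774 0.272 0.002]
beaker 0.48 [185. 183. 129.  65.] [0.519 0.258 0.006]
```

View pics/top1.png

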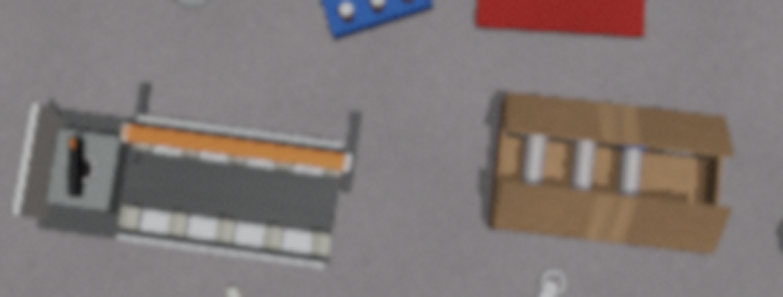

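```bash
cat >> h.py <<'E'
def plan(x,y,z,jaw=None):
    """target TCP pos, jaw = desired world angle (deg) of tool y (mod 180, nearest)"""
    s=manip.observe(); r=R.from_quat(s['orientation']).as_matrix()
    a=np.degrees(np.arctan2(r[1,1],r[0,1])); turn=0
    if jaw is not None:
        dd=(jaw-a+90)%180-90; turn=-dd
        r=R.from_euler('z',dd,degrees=True).as_matrix()@r
    D=r.T@(np.array([x,y,z])-s['ee_pos'])*1000
    print('tooly ang',round(a,2),'turn',round(turn,2),'shift after turn',np.round(D,1),'tcp',np.round(s['ee_pos'],4),'rows>=',np.ceil(np.linalg.norm(D)/41.7))
    return D
E
python3 - <<'E'
from h import *
W=np.load('topW.npy')
# floor plane of rack/carton: print z map stats
m=manip.camera_model('wrist'); s=st()
print(R.from_quat(m['orientation']).as_matrix()[:,2])
plan(0.45,0.2,0.33,-96)
E
```

```text
t 0.95 ee [0.1466 0.5818 0.3039] F [-0.5  0.5  0.4] w 0.0856 q [ 1.658  0.04   0.085  0.    -1.615 -0.334]
axes x [ 0. -0. -1.] y [-0.244 -0.97   0.   ] z [-0.97   0.244 -0.   ]
[-0.30454748  0.07688667 -0.94938889]
tooly ang -104.14 turn -8.14 shift after turn [ -26.1  348.  -341.7] tcp [0.1466 0.5818 0.3039] rows>= 12.0
```

```bash
python3 -m jog '[[[0,0,0,-4,0],[0,0,0,-4,0],[-2,27,-26,0,0],[-2,27,-26,0,0],[-2,27,-26,0,0],[-2,27,-26,0,0],[-2,27,-26,0,0],[-2,27,-26,0,0]]]'; python3 -m jog '[[[-2,27,-26,0,0],[-2,27,-26,0,0],[-2,27,-26,0,0],[-2,27,-26,0,0],[-2,27,-26,0,0],[-2,27,-26,0,0],[-2,27,-26,0,0],[0,0,0,0,0]]]'
python3 - <<'E'
from h import *
st(); p,d,m=cam('wrist','w1.png'); np.savez('w1.npz',p=p,W=cloud(d,m))
E
```

```text
t: 1.62
ee_pos: [0.285, 0.4024, 0.3162]
orientation: [0.706, -0.037, -0.706, -0.038]
ft_force: [-0.1, 0.6, 0.4]
gripper_width: 0.0855
t: 2.28
ee_pos: [0.4476, 0.1923, 0.3306]
orientation: [0.706, -0.04, -0.706, -0.04]
ft_force: [-0.1, 1.1, 0.9]
gripper_width: 0.0852
t 2.28 ee [0.4476 0.1923 0.3306] F [-0.1  1.1  0.9] w 0.0852 q [ 0.822 -0.258 -0.142  0.002 -1.687  0.636]
axes x [ 0.001 -0.001 -1.   ] y [-0.113 -0.994  0.001] z [-0.994  0.113 -0.001]
```

View pics/w1.png

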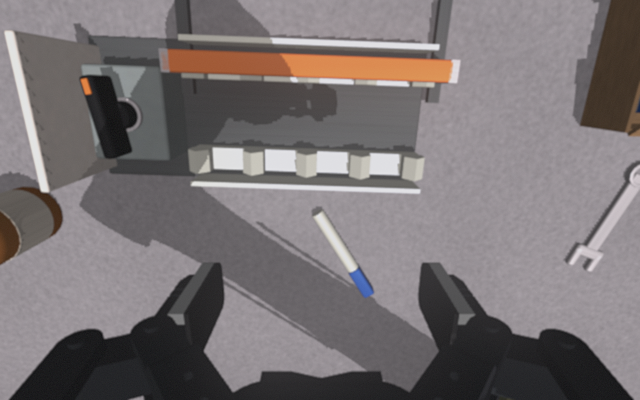

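Wrist view 1: orange keeper (px 160–460, y 62), near rail slots at px 228/280/333/385, y 160, black knob at px 105,115, panel at left px 30. Fitting the rack pose.

Run:
```python
from h import *
f=np.load('w1.npz'); p=f['p'].astype(int); W=f['W']; r,g,b=p[...,0],p[...,1],p[...,2]
hsv=cv2.cvtColor(f['p'],cv2.COLOR_RGB2HSV)
v,u=np.mgrid[0:400,0:640]
def rect(M,name):
    P=W[M]; P=P[~np.isnan(P[:,0])]
    c,sz,a=cv2.minAreaRect((P[:,:2]*1000).astype(np.float32))
    print(name,len(P),'z med',np.round(np.median(P[:,2]),4),'rect',np.round(c,1),np.round(sz,1),round(a,2)); return P
org=(hsv[...,0]>6)&(hsv[...,0]<18)&(hsv[...,1]>150)&(W[...,2]>.055)&(u>160)
P=rect(org,'keeper'); P=rect(org&(W[...,2]>.064),'keeper top')
rect((W[...,2]>.100)&(u>70)&(u<140)&(v<170),'blade')
rect((W[...,2]>.109)&(u<110)&(v<195)&(W[...,1]>.38),'panel')
for z0,z1,n in [(.022,.028,'slotfloors')]:
    M=(W[...,2]>z0)&(W[...,2]<z1)&(p.min(-1)>170)&(v>140)&(v<180)&(u>205)&(u<410)
    nl,L,S,C=cv2.connectedComponentsWithStats(M.astype(np.uint8))
    for i in range(1,nl):
        if S[i,4]>60: rect(L==i,n)
M=(W[...,2]>.041)&(W[...,2]<.048)&(p.min(-1)>150)&(v>175)&(v<200)&(u>180)&(u<430); rect(M,'lip near')
M=(W[...,2]>.041)&(W[...,2]<.048)&(p.min(-1)>150)&(v>30)&(v<50)&(u>170)&(u<445); rect(M,'lip far')
```

```text
keeper 6030 z med 0.0678 rect [546.8 190.4] [257.2  18.8] 81.49
keeper top 6030 z med 0.0678 rect [546.8 190.4] [257.2  18.8] 81.49
blade 1504 z med 0.1073 rect [524.  372.4] [69.9 13.2] 0.46
panel 2450 z med 0.1151 rect [531.7 423.6] [ 11.1 129.8] 81.8
slotfloors 609 z med 0.0259 rect [463.2 294.7] [33.6 23.4] 82.91
slotfloors 635 z med 0.0259 rect [454.7 236.3] [35.1 23.8] 81.66
slotfloors 628 z med 0.0259 rect [446.1 178.7] [35.  23.6] 81.11
slotfloors 588 z med 0.0259 rect [437.4 120.8] [34.  23.6] 80.97
lip near 1025 z med 0.0459 rect [429.1 210.1] [249.1  19.1] 83.47
lip far 1290 z med 0.0457 rect [569.5 188.8] [248.7   5.1] 81.47
```

Rack fit: origin (0.498, 0.2005), yaw −8.45°; checks with keeper, panel, blade and lips agree within 2 mm. The knob sits ~9° off its stop. To leave joint 6 room for the 3 rad turn I turn the tool by +173° first.

```bash
for i in 1 2 3; do python3 -m jog '[[[0,0,0,7,140],[0,0,0,7,140],[0,0,0,7,140],[0,0,0,7,140],[0,0,0,7,140],[0,0,0,7,140],[0,0,0,7,140],[0,0,0,7,140]]]' 60 | tail -1; done; python3 -m jog '[[[0,0,0,5,140],[0,0,0,0,140],[0,0,0,0,140]]]'
python3 - <<'E'
from h import *
st(); plan(.5237,.373,.25,-269.5)
E
```

```text
gripper_width: 0.0386
gripper_width: 0.0386
gripper_width: 0.0389
t: 4.58
ee_pos: [0.4447, 0.1972, 0.3299]
orientation: [-0.007, 0.707, 0.007, 0.707]
ft_force: [0.3, -0.6, 0.6]
gripper_width: 0.0387
t 4.58 ee [0.4447 0.1972 0.3299] F [ 0.3 -0.6  0.6] w 0.0387 q [ 0.833 -0.26  -0.144 -0.    -1.687 -2.385]
axes x [-0.  0. -1.] y [-0.019  1.     0.   ] z [ 1.     0.019 -0.   ]
tooly ang 91.07 turn 0.57 shift after turn [ 79.9 175.1  80.5] tcp [0.4447 0.1972 0.3299] rows>= 6.0
```

```bash
python3 -m jog '[[[13,29,13.4,0,140],[13,29,13.4,0,140],[13,29,13.4,0,140],[13,29,13.4,0,140],[14,29,13.4,0,140],[14,30,13.4,0.6,140],[0,0,0,0,140]]]' >/dev/null
python3 - <<'E'
from h import *
st(); plan(.5237,.373,.151,-269.5)
p,d,m=cam('wrist','w2.png'); np.savez('w2.npz',p=p,W=cloud(d,m))
W=cloud(d,m); v,u=np.mgrid[0:400,0:640]
M=(W[...,2]>.100)&(W[...,2]<.112)&(np.hypot(W[...,0]-.524,W[...,1]-.373)<.04)
P=W[M]; print(len(P), cv2.minAreaRect((P[:,:2]*1000).astype(np.float32)), np.nanmedian(P[:,2]))
E
```

```text
t 5.17 ee [0.5224 0.3766 0.2419] F [-1.  -0.7 -3.5] w 0.0385 q [ 9.340e-01  1.650e-01  1.070e-01 -2.000e-03 -1.523e+00 -2.495e+00]
axes x [-0.008 -0.007 -1.   ] y [-0.009  1.    -0.007] z [ 1.     0.009 -0.008]
tooly ang 90.53 turn 0.03 shift after turn [91.  -3.   1.9] tcp [0.5224 0.3766 0.2419] rows>= 3.0
1842 ((522.9148559570312, 372.3199157714844), (69.74323272705078, 11.976097106933594), 0.7718377709388733) 0.10748102047305684
```

View pics/w2.png

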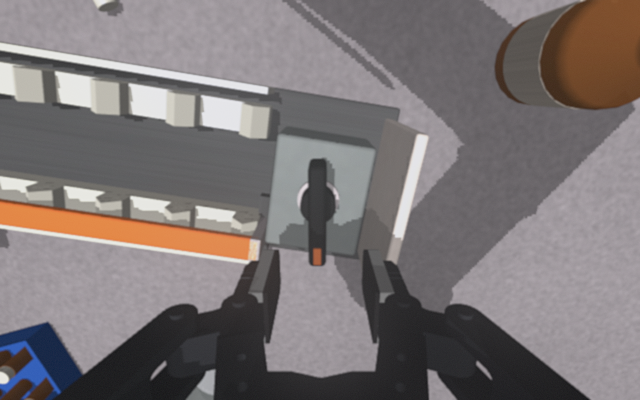

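Blade at px 318,210, aligned with the jaws' middle. Settling, then descending.

```bash
python3 -m jog '[[[0,0,0,0,140],[0,0,0,0,140]]]' >/dev/null
python3 - <<'E'
from h import *
st(); plan(.5233,.3724,.149,-269.5)
E
```

```text
t 5.38 ee [0.5229 0.3726 0.2512] F [-0.9  0.5  0.9] w 0.0388 q [ 9.310e-01  1.500e-01  1.070e-01  1.000e-03 -1.526e+00 -2.495e+00]
axes x [ 0.001  0.001 -1.   ] y [-0.006  1.     0.001] z [1.    0.006 0.001]
tooly ang 90.34 turn -0.16 shift after turn [102.2  -0.3   0.3] tcp [0.5229 0.3726 0.2512] rows>= 3.0
```

```bash
python3 -m jog '[[[26,0,0,0,140],[26,0,0,0,140],[25,0,0,0,140],[15,0,0,0,140],[10,0,0,0,140],[0,0,0,0,140],[0,0,0,0,140]]]'; python3 -m jog '[[[0,0,0,0,225],[0,0,0,0,225],[0,0,0,0,225],[0,0,0,0,225],[0,0,0,0,225],[0,0,0,0,225]]]' 60
python3 - <<'E'
from h import *
st(); cam('wrist','w3.png')
E
```

```text
t: 5.97
ee_pos: [0.5231, 0.3726, 0.1496]
orientation: [-0.001, 0.707, 0.002, 0.708]
ft_force: [0.8, -0.5, -0.4]
gripper_width: 0.0384
t: 6.47
ee_pos: [0.5235, 0.3733, 0.1508]
orientation: [-0.001, 0.706, 0.002, 0.708]
ft_force: [-2.4, -1.4, 7.4]
gripper_width: 0.0216
t 6.47 ee [0.5235 0.3733 0.1508] F [-2.4 -1.4  7.4] w 0.0216 q [ 9.310e-01  1.850e-01 -3.900e-02  1.000e-03 -1.344e+00 -2.497e+00]
axes x [ 0.003  0.002 -1.   ] y [-0.005  1.     0.002] z [1.    0.005 0.003]
```

View pics/w3.png

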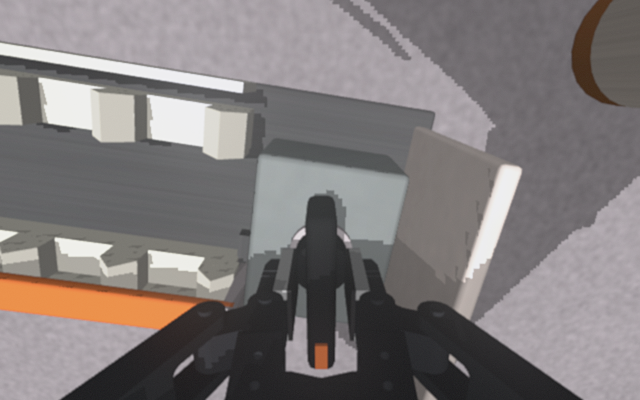

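```bash
python3 -m jog '[[[0,0,0,0,255],[0,0,0,0,255],[0,0,0,0,255],[0,0,0,0,255]]]' 80
python3 - <<'E'
from h import *
f=np.load('w2.npz');W=f['W'];P=W.reshape(-1,3)
y,x=np.mgrid[.340:.405:.003,.485:.562:.004]
from scipy.spatial import cKDTree
ok=~np.isnan(P[:,0]); T=cKDTree(P[ok][:,:2]); dd,i=T.query(np.c_[x.ravel(),y.ravel()]); Z=(P[ok][i,2]*1000).astype(int); Z[dd>.004]=-1
print(Z.reshape(x.shape))
E
```

```text
t: 6.85
ee_pos: [0.5235, 0.3733, 0.151]
orientation: [-0.001, 0.706, 0.002, 0.708]
ft_force: [-2.0, -2.0, 7.0]
gripper_width: 0.0204
[[ 62  60  62  62  63  62  62  63 225 226 225 226  62  63  61  62  62  62
   63  62]
 [ 63  63  62  62  63  62  60  62 224  62  62  62  62  63  62  62  62  62
   62  63]
 [ 61  64  62  62  63  62 217  63  62  61  62  62  62  62  63  63  63  61
   63  63]
 [ 62  62  62  63  62 241 217  62  63  63  62  62  62  62  62  62  62  61
   62  61]
 [ 62  62  63  64  62 240  62 208  64  63  63  63  62  62  63  62  62  63
   63  63]
 [ 61  62  62  62  62 256  62  62 208 214 208 209 208  63  61  61  61  62
   62  62]
 [ 63  62  63  63  63 258  62  61  64  66  66  67  63  64  62  63  63  61
   61  62]
 [ 62  64  61  63  62 250  62  66  65  82  83  82  82  62  63  63  61  63
   62  61]
 [ 63  63  63  62  62 257  63  65  82  84  83  83  82 106  62  62  63  63
   62  64]
 [ 62  63 106 106 106 106 105 242 106 106 106 105 106 106 105 104 105 106
  106  63]
 [ 62  62 108 107 107 108 107 246 108 108 108 107 107 108 108 106 106 108
  107 105]
 [ 62 107 107 107 107 107 108 24
[... 203 characters left out ...]
  62  64
   62  62]
 [ 63  61  63  61  63  63  62 245  83  83  81  83  82  64  64  63  62  63
   62  63]
 [ 63  62  63  62  62  62  62 244  65  81  82  82  63  63  64  62  63  63
   63  62]
 [ 61  61  63  63  62 257  61 244  62  67  65  61  61  62  61  62  62  62
   62  63]
 [ 63  64  62  62  61 256  62  62  62  62  63  62  63  62  62  63  62  62
   62  62]
 [ 62  62  63  63  63 250 252  62 172  62 178  62  63  63  62  63  63  62
   62  63]
 [ 62  61  61  62  62 249  62 209  63  62  62  62 208  63  61  63  62  62
   62  64]
 [ 64  61  63  61  63 251 217  62  62  62  62  62  62  62  62  62  61  62
   63  62]
 [ 62  62  63  62  62 240 214  63  62  63  62  63  62  62  62  62  62  62
   62  63]]
```

A hub (to z=83 mm) is below the blade; the tips caught on it. Reopen, rise 9 mm, grip again.

```bash
python3 -m jog '[[[0,0,0,0,150],[0,0,0,0,150],[0,0,0,0,150],[-9,0,0,0,150],[0,0,0,0,150],[0,0,0,0,150]]]' 60;  python3 -m jog '[[[0,0,0,0,255],[0,0,0,0,255],[0,0,0,0,255],[0,0,0,0,255],[0,0,0,0,255],[0,0,0,0,255],[0,0,0,0,255]]]' 60
```

```text
t: 7.35
ee_pos: [0.5232, 0.3731, 0.1579]
orientation: [-0.001, 0.707, 0.002, 0.708]
ft_force: [0.4, -0.1, -0.6]
gripper_width: 0.0347
t: 7.93
ee_pos: [0.5228, 0.3733, 0.157]
orientation: [-0.001, 0.707, 0.002, 0.707]
ft_force: [-0.6, 5.4, 0.8]
gripper_width: 0.0107
```

```bash
python3 -m jog '[[[0,0,0,-6,255],[0,0,0,-6,255],[0,0,0,-6,255],[0,0,0,-6,255],[0,0,0,-6,255],[0,0,0,-6,255],[0,0,0,-6,255],[0,0,0,0,255]]]'
python3 - <<'E'
from h import *
s=st(); print(s['torque']); cam('wrist','w4.png')
E
```

```text
t: 8.6
ee_pos: [0.5229, 0.3729, 0.1569]
orientation: [-0.256, 0.659, 0.256, 0.659]
ft_force: [0.9, 4.0, 0.7]
gripper_width: 0.011
t 8.6 ee [0.5229 0.3729 0.1569] F [0.9 4.  0.7] w 0.011 q [ 0.93   0.182 -0.03   0.    -1.358 -1.76 ]
axes x [ 0.  0. -1.] y [-0.675  0.738 -0.   ] z [0.738 0.675 0.   ]
[ 0.95719779 -0.11833297  0.12603724]
```

View pics/w4.png

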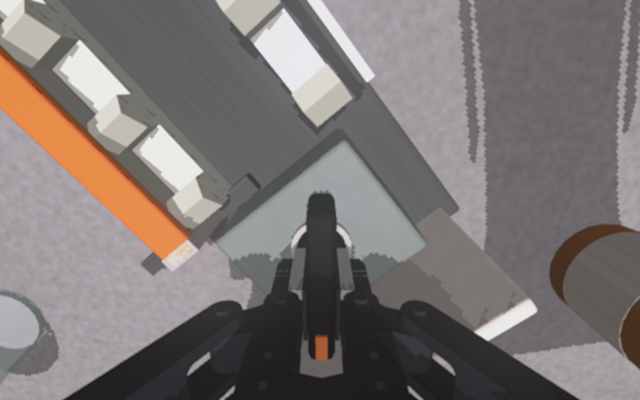

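The blade turned with the gripper and the keeper (orange, left) is drawing back. Continuing.

```bash
python3 -m jog '[[[0,0,0,-6,255],[0,0,0,-6,255],[0,0,0,-6,255],[0,0,0,-6,255],[0,0,0,-6,255],[0,0,0,-6,255],[0,0,0,-6,255],[0,0,0,-6,255]]]' | grep force;python3 -m jog '[[[0,0,0,-6,255],[0,0,0,-6,255],[0,0,0,-6,255],[0,0,0,-6,255],[0,0,0,-6,255],[0,0,0,-6,255],[0,0,0,-6,255],[0,0,0,-6,255]]]' | grep force;python3 -m jog '[[[0,0,0,-6,255],[0,0,0,-6,255],[0,0,0,-6,255],[0,0,0,-6,255],[0,0,0,-4,255],[0,0,0,0,255]]]'
python3 - <<'E'
from h import *
s=st(); print(s['torque'],np.degrees(np.arctan2(-.0,1))); plan(.523,.373,.157)
E
```

```text
ft_force: [2.8, 2.3, -0.7]
ft_force: [4.5, 3.5, -1.1]
t: 10.48
ee_pos: [0.524, 0.3731, 0.157]
orientation: [0.703, -0.085, -0.701, -0.086]
ft_force: [5.8, 5.4, -2.4]
gripper_width: 0.0107
t 10.48 ee [0.524  0.3731 0.157 ] F [ 5.8  5.4 -2.4] w 0.0107 q [ 9.300e-01  1.830e-01 -3.000e-02  1.000e-03 -1.356e+00  3.990e-01]
axes x [ 0.002  0.002 -1.   ] y [-0.24  -0.971 -0.002] z [-0.971  0.24  -0.002]
[ 1.7091303  -1.96443847 -1.0897443 ] -0.0
tooly ang -103.88 turn 0 shift after turn [-0.   0.3  0.9] tcp [0.524  0.3731 0.157 ] rows>= 1.0
```

```bash
python3 -m jog '[[[0,0,0,-2,255],[0,0,0,-1,255],[0,0,0,0,255]]]'
python3 - <<'E'
from h import *
s=st(); print(s['torque']); plan(.523,.373,.157)
E
python3 -m jog '[[[0,0,0,0,140],[0,0,0,0,140],[0,0,0,0,140],[-20,0,0,0,140],[-30,0,0,0,140],[-40,0,0,0,140],[0,0,0,0,140],[0,0,0,0,140]]]'
python3 - <<'E'
from h import *
p,d,m=cam('wrist','w5.png'); W=cloud(d,m)
f=W
M=(W[...,2]>.100)&(W[...,2]<.112)&(np.hypot(W[...,0]-.524,W[...,1]-.373)<.04)
P=W[M]; print(len(P), cv2.minAreaRect((P[:,:2]*1000).astype(np.float32)), np.nanmedian(P[:,2]))
hsv=cv2.cvtColor(p,cv2.COLOR_RGB2HSV)
org=(hsv[...,0]>6)&(hsv[...,0]<18)&(hsv[...,1]>150)&(W[...,2]>.055)&(W[...,2]<.075)
P=W[org]*1000; c=cv2.minAreaRect(P[:,:2].astype(np.float32)); print(c)
a=np.radians(8.45); o=np.array([497.8,200.5]); q=P[:,:2]-o; xr=q@[np.cos(a),-np.sin(a)]; yr=q@[np.sin(a),np.cos(a)]
print('keeper xr',np.percentile(xr,[2,50,98]),'yr',yr.min(),yr.max())
E
```

```text
t: 10.73
ee_pos: [0.524, 0.3731, 0.157]
orientation: [0.704, -0.068, -0.703, -0.069]
ft_force: [5.1, 5.7, -2.4]
gripper_width: 0.0112
t 10.73 ee [0.524  0.3731 0.157 ] F [ 5.1  5.7 -2.4] w 0.0112 q [ 9.290e-01  1.820e-01 -3.000e-02  1.000e-03 -1.356e+00  4.470e-01]
axes x [ 0.002  0.002 -1.   ] y [-0.193 -0.981 -0.002] z [-0.981  0.193 -0.002]
[ 1.75466384 -1.83609201 -1.80123653]
tooly ang -101.13 turn 0 shift after turn [0.  0.3 0.9] tcp [0.524  0.3731 0.157 ] rows>= 1.0
t: 11.4
ee_pos: [0.5235, 0.3731, 0.2507]
orientation: [0.705, -0.065, -0.703, -0.068]
ft_force: [0.3, 0.4, -1.4]
gripper_width: 0.0381
1726 ((524.4371337890625, 372.7197570800781), (12.05859661102295, 69.51673889160156), 73.39730834960938) 0.1076187740965483
((553.8582763671875, 356.045654296875), (87.71835327148438, 435.9078063964844), 15.094477653503418)
keeper xr [78.64661018 88.579633   97.09130194] yr -53.222611217037134 344.383945299017
```

View pics/w5.png

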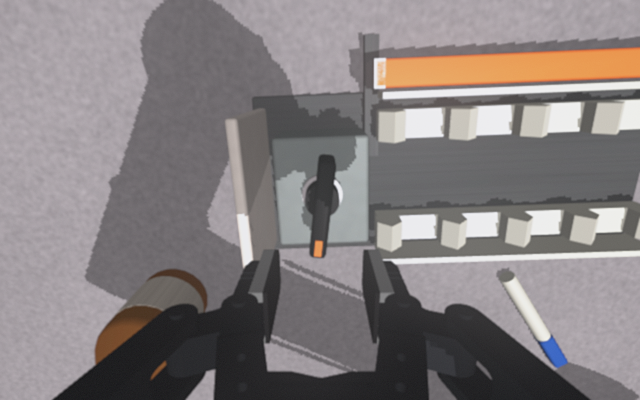

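Knob at its 3.0 rad stop (blade angle 163.4° = −8.5+172), keeper at x=88.6 mm: unlocked. Now the carton.

```bash
python3 - <<'E'
from h import *
plan(.44,-.25,.33,-98)
E
python3 -m jog '[[[-20,0,0,-3,0],[-20,20,0,0,0],[-20,38,4,0,0],[-10,38,4,0,0],[-10,38,4,0,0],[0,38,4,0,0],[0,38,4,0,0],[0,38,4,0,0]]]'
python3 - <<'E'
from h import *
plan(.44,-.25,.33,-98)
E
```

```text
tooly ang -100.8 turn -2.8 shift after turn [-82.9 628.3  -4.7] tcp [0.5228 0.3729 0.248 ] rows>= 16.0
t: 12.12
ee_pos: [0.4649, 0.1299, 0.325]
orientation: [-0.705, 0.048, 0.706, 0.047]
ft_force: [0.7, 0.2, 0.8]
gripper_width: 0.0851
tooly ang -97.76 turn 0.24 shift after turn [ -4.6 379.6 -28.2] tcp [0.4649 0.1299 0.325 ] rows>= 10.0
```

```bash
python3 -m jog '[[[-1,38,-3,0,0],[-1,38,-3,0,0],[-1,38,-3,0,0],[-1,38,-3,0,0],[0,38,-3,0,0],[0,38,-3,0,0],[0,38,-3,0,0],[0,38,-3,0,0]]]' >/dev/null; python3 -m jog '[[[0,38,-2,0,0],[0,38,-2,0,0],[0,0,0,0,0],[0,0,0,0,0]]]'
python3 - <<'E'
from h import *
p,d,m=cam('wrist','w6.png'); np.savez('w6.npz',p=p,W=cloud(d,m))
E
```

```text
t: 13.12
ee_pos: [0.4416, -0.2504, 0.3284]
orientation: [-0.704, 0.049, 0.707, 0.05]
ft_force: [1.0, 0.1, -0.3]
gripper_width: 0.0852
```

View pics/w6.png

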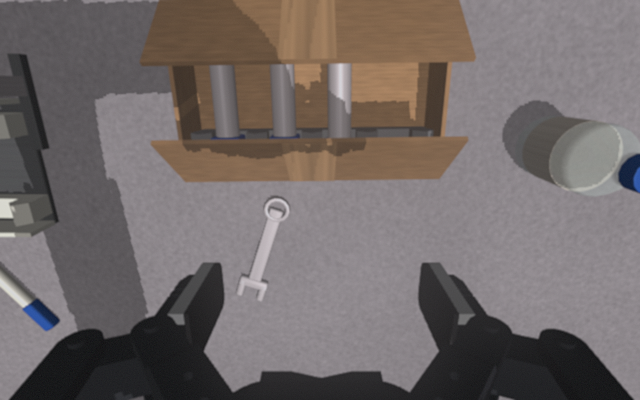

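Carton at px 165–450, two flaps ajar, three columns at px 225, 285, 340 (y≈100); right lane empty. Fitting flap planes and carton pose.

Run:
```python
from h import *
f=np.load('w6.npz'); W=f['W']; v,u=np.mgrid[0:400,0:640]
for n,M in [('near',(v>143)&(v<178)&(u>185)&(u<435)&(W[...,2]>.055)),('far',(v<58)&(u>165)&(u<455)&(W[...,2]>.055))]:
    P=W[M]; P=P[~np.isnan(P[:,0])]; c=P.mean(0); _,s,V=np.linalg.svd(P-c,full_matrices=False); nrm=V[2]*np.sign(V[2][2])
    print(n,len(P),'c',np.round(c,4),'n',np.round(nrm,3),'resid',s[2]/np.sqrt(len(P)),'zrange',P[:,2].min(),P[:,2].max())
    hd=np.cross(nrm,[0,0,1]); hd/=np.linalg.norm(hd); print('hinge dir',np.round(hd,4),'ang from y',np.degrees(np.arctan2(hd[0],hd[1])),'tilt',np.degrees(np.arccos(nrm[2])))
    # line at z=.062+.004
    e=np.array([nrm[0],nrm[1],0]);e/=np.linalg.norm(e); t=(P[:,:2]-c[:2])@hd[:2]; print('t range',t.min(),t.max())
    # slope line: point at z=0.062
    down=np.cross(hd,nrm); k=(.062-c[2])/down[2]; print('at z .062',np.round(c+k*down,4))
# side wall rims z~.062
M=(W[...,2]>.057)&(W[...,2]<.066)&(v>60)&(v<140)
for lo,hi,n in [(150,215,'L'),(420,470,'R')]:
    P=W[M&(u>lo)&(u<hi)]; print(n,len(P),cv2.minAreaRect((P[:,:2]*1000).astype(np.float32)))
# tubes
M=(W[...,2]>.047)&(W[...,2]<.057)&(v>62)&(v<132)
for lo,hi in [(205,245),(265,303),(322,358)]:
    P=W[M&(u>lo)&(u<hi)]; print(len(P),cv2.minAreaRect((P[:,:2]*1000).astype(np.float32)),P[:,2].max())
```

```text
near 8430 c [ 0.458  -0.2437  0.0974] n [-0.763  0.098  0.639] resid 0.0003882800915822784 zrange 0.06633503319257 0.12385520328177096
hinge dir [ 0.1271  0.9919 -0.    ] ang from y 7.299520761049748 tilt 50.27351589744579
t range -0.1229674404848718 0.1240235932676998
at z .062 [ 0.4288 -0.24    0.062 ]
far 16674 c [ 0.5659 -0.2594  0.0938] n [ 0.698 -0.09   0.71 ] resid 0.0005092393946348938 zrange 0.06512711052182463 0.11954327987037211
hinge dir [-0.1275 -0.9918  0.    ] ang from y -172.67446268103154 tilt 44.74550312054825
t range -0.12483637338762664 0.12288356345965025
at z .062 [ 0.5977 -0.2635  0.062 ]
L 493 ((523.5581665039062, -122.02095031738281), (5.228888511657715, 67.99711608886719), 82.41935729980469)
R 462 ((491.1645202636719, -377.642333984375), (5.200233459472656, 67.67083740234375), 82.84910583496094)
1372 ((521.4677124023438, -164.27542114257812), (21.77014923095703, 62.99589538574219), 82.21403503417969) 0.055205220694598156
1377 ((513.8051147460938, -222.5481719970703), (21.508638381958008, 63.77273941040039), 81.96195983886719) 0.054713880988454644
1412 ((506.41375732421875, -278.58282470703125), (21.425233840942383, 65.0118408203125), 83.34474182128906) 0.05469603918136401
```

Carton: origin (0.513, −0.251), yaw −7.3°, flaps at 0.88 and 0.78 rad; tubes at z=55 top as expected. I'll close the fingers and enter the gap between the flaps.

Run:
```python
from h import *
plan(.515,-.221,.168,-97.3)
```

```text
tooly ang -97.89 turn -0.59 shift after turn [160.6 -37.2 -69.3] tcp [ 0.442  -0.2492  0.3288] rows>= 5.0
```

```bash
python3 -m jog '[[[0,-12,-23,-0.6,255],[0,-12,-23,0,255],[0,-13,-23,0,255],[0,0,0,0,255],[0,0,0,0,255],[30,0,0,0,255],[30,0,0,0,255],[0,0,0,0,255]]]'
python3 - <<'E'
from h import *
plan(.515,-.221,.168,-97.3); cam('wrist','w7.png')
E
```

```text
t: 13.83
ee_pos: [0.5137, -0.2191, 0.2636]
orientation: [-0.702, 0.043, 0.709, 0.045]
ft_force: [0.1, -0.3, -2.4]
gripper_width: 0.0001
tooly ang -97.09 turn 0.21 shift after turn [95.6  1.9 -2.5] tcp [ 0.5137 -0.2191  0.2636] rows>= 3.0
```

View pics/w7.png

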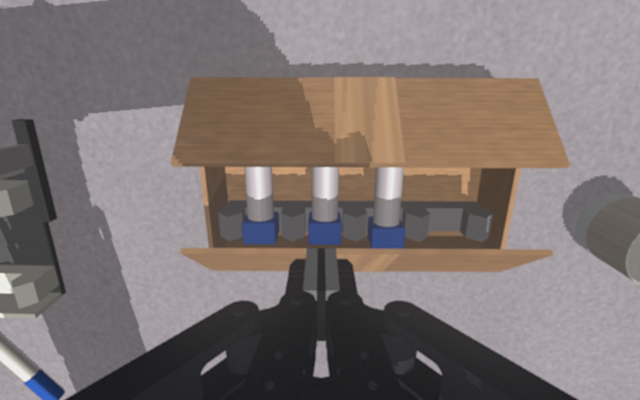

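Fingers are over the gap; columns lie in lanes 1–3 (blue blocks at px 262/325/387, y 230). Descend.

```bash
python3 -m jog '[[[35,0,0,0,255],[35,0,0,0,255],[25,0,0,0,255],[0,0,0,0,255],[0,0,0,0,255]]]'
python3 - <<'E'
from h import *
plan(.515,-.221,.168,-97.3)
E
```

```text
t: 14.3
ee_pos: [0.5158, -0.221, 0.177]
orientation: [0.706, -0.044, -0.706, -0.043]
ft_force: [0.1, -0.8, 2.5]
gripper_width: -0.0
tooly ang -97.11 turn 0.19 shift after turn [9.  0.1 0.8] tcp [ 0.5158 -0.221   0.177 ] rows>= 1.0
```

```bash
python3 -m jog '[[[9,0,0,0,255],[0,0,12,0,255],[0,0,12,0,255],[0,0,12,0,255],[0,0,12,0,255],[0,0,12,0,255],[0,0,12,0,255],[0,0,8,0,255]]]'; python3 -m jog '[[[4,0,6,0,255],[4,0,6,0,255],[3,0,6,0,255],[2,0,0,0,255],[0,0,0,0,255]]]'
python3 - <<'E'
from h import *
st(); cam('wrist','w8.png'); cam('scene','s8.png',(150,150,200,130),3)
E
```

```text
t: 14.97
ee_pos: [0.4371, -0.2111, 0.1697]
orientation: [0.708, -0.044, -0.703, -0.044]
ft_force: [1.2, -0.9, -0.6]
gripper_width: -0.0003
t: 15.38
ee_pos: [0.4179, -0.2086, 0.1524]
orientation: [-0.705, 0.044, 0.706, 0.044]
ft_force: [-0.7, -0.3, -0.2]
gripper_width: 0.0002
t 15.38 ee [ 0.4179 -0.2086  0.1524] F [-0.7 -0.3 -0.2] w 0.0002 q [-0.029 -0.295 -0.495 -0.    -1.372  1.475]
axes x [-0.002  0.    -1.   ] y [-0.124 -0.992 -0.   ] z [-0.992  0.124  0.002]
```

View pics/w8.png

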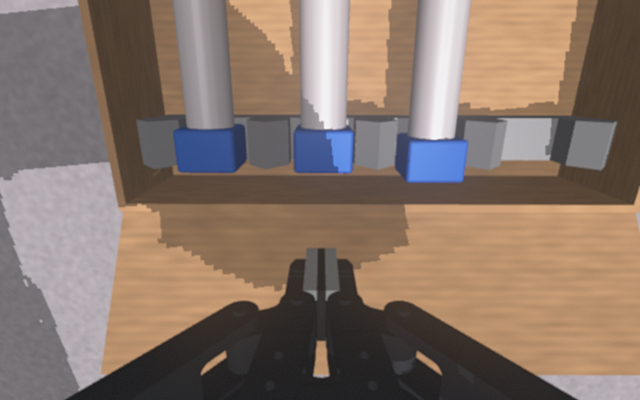

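View pics/s8.png

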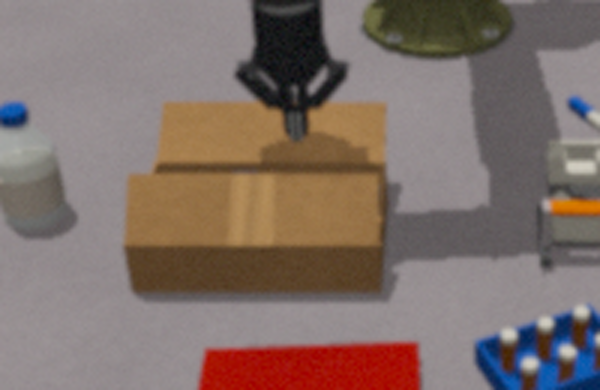

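Near flap is over and leaning outward. Check its angle and column positions.

Run:
```python
from h import *
p,d,m=cam('wrist'); W=cloud(d,m); np.savez('w8.npz',p=p,W=W); v,u=np.mgrid[0:400,0:640]
P=W[(v>220)&(v<355)&(u>480)&(u<590)]; P=P[~np.isnan(P[:,0])]; c=P.mean(0); _,s,V=np.linalg.svd(P-c,full_matrices=False); n=V[2]*np.sign(V[2][2])
print(c,n,s[2]/len(P)**.5,'angle',180-np.degrees(np.arccos(n[2])))
plan(.515,-.221,.168,-97.3)
```

```text
[ 0.39509141 -0.30977232  0.08247286] [ 0.50133716 -0.21457727  0.83822291] 0.0059397127919801245 angle 146.9529366783546
tooly ang -97.14 turn 0.16 shift after turn [-15.2  -0.  -97.4] tcp [ 0.4184 -0.2086  0.1529] rows>= 3.0
```

Near flap ≈2.55 rad. Now the far flap, same way in the other direction.

```bash
python3 -m jog '[[[-9,0,-5,0,255],[-9,0,-10,0,255],[0,0,-30,0,255],[0,0,-30,0,255],[0,0,-20,0,255],[0,0,-12,0,255],[0,0,-12,0,255],[0,0,-12,0,255]]]'; python3 -m jog '[[[0,0,-12,0,255],[0,0,-12,0,255],[0,0,-12,0,255],[0,0,-11,0,255],[4,0,-6,0,255],[5,0,-6,0,255],[5,0,-7,0,255],[0,0,0,0,255]]]'
python3 - <<'E'
from h import *
st(); s=manip.observe(); a=np.radians(7.3); q=s['ee_pos'][:2]-np.array([.5133,-.2506]); print('xc',q@[np.cos(a),-np.sin(a)],'yc',q@[np.sin(a),np.cos(a)])
cam('scene','s9.png',(150,150,200,130),3); cam('wrist','w9.png')
E
```

```text
t: 16.2
ee_pos: [0.5494, -0.2253, 0.1715]
orientation: [-0.705, 0.044, 0.706, 0.044]
ft_force: [-1.1, -0.7, 0.5]
gripper_width: -0.0001
t: 16.87
ee_pos: [0.6142, -0.233, 0.1552]
orientation: [-0.705, 0.044, 0.707, 0.044]
ft_force: [-0.5, 0.8, -0.7]
gripper_width: 0.0001
t 16.87 ee [ 0.6142 -0.233   0.1552] F [-0.5  0.8 -0.7] w 0.0001 q [-0.059  0.222  0.013 -0.    -1.364  1.505]
axes x [-0.002  0.001 -1.   ] y [-0.124 -0.992 -0.   ] z [-0.992  0.124  0.002]
xc 0.09784352711598465 yc 0.030248772533111274
```

View pics/s9.png

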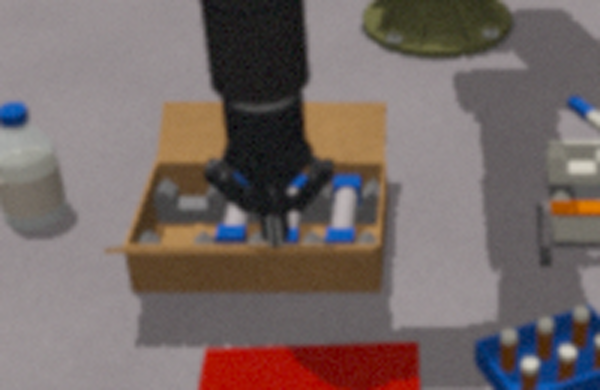

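Both flaps are out. Rise and look down at the columns.

```bash
python3 -m jog '[[[-38,0,0,0,110],[-38,0,0,0,110],[-38,0,20,0,110],[-20,0,38,0,110],[-15,5,38,0,110],[-15,5,38,0,110],[0,0,26,0,110],[0,0,0,0,110]]]'; python3 -m jog '[[[0,0,0,0,110]]]'
cat >> h.py <<'E'
def frame(o,yaw):
    a=np.radians(yaw); return np.array(o),np.array([np.cos(a),np.sin(a)]),np.array([-np.sin(a),np.cos(a)])
RACK=frame((.4978,.2005),-8.45); CART=frame((.5133,-.2506),-7.3)
def loc(P,F): q=np.asarray(P)[...,:2]-F[0]; return np.stack([q@F[1],q@F[2]],-1)
def wor(p,F): return F[0]+p[0]*F[1]+p[1]*F[2]
def findcols(p,W,F):
    """columns by tube+blocks above ridge level zone; reports in frame F"""
    hsv=cv2.cvtColor(p,cv2.COLOR_RGB2HSV)
    blue=(hsv[...,0]>100)&(hsv[...,0]<130)&(hsv[...,1]>120)&(hsv[...,2]>40)&(W[...,2]>.048)&(W[...,2]<.075)
    n,L,S,C=cv2.connectedComponentsWithStats(blue.astype(np.uint8))
    for i in range(1,n):
        if S[i,4]>80:
            P=W[L==i]; z=np.nanmedian(P[:,2]); P=P[abs(P[:,2]-z)<.004]; q=loc(P,F)*1000
            if np.all(abs(q.mean(0))<200):
                r=cv2.minAreaRect(q.astype(np.float32)); print('block px',np.round(C[i]),'local mm c',np.round(r[0],1),'size',np.round(r[1],1),round(r[2],1),'z',round(z*1000,1))
E
python3 - <<'E'
from h import *
st(); p,d,m=cam('wrist','w10.png'); W=cloud(d,m); np.savez('w10.npz',p=p,W=W); findcols(p,W,CART)
E
```

```text
t: 17.63
ee_pos: [0.4522, -0.2236, 0.3234]
orientation: [0.708, -0.045, -0.703, -0.044]
ft_force: [1.1, -0.2, 1.0]
gripper_width: 0.0483
t: 17.72
ee_pos: [0.4544, -0.2234, 0.3213]
orientation: [0.707, -0.044, -0.704, -0.044]
ft_force: [0.0, 0.8, -0.2]
gripper_width: 0.0482
t 17.72 ee [ 0.4544 -0.2234  0.3213] F [ 0.   0.8 -0.2] w 0.0482 q [-0.058 -0.211 -0.119  0.    -1.658  1.504]
axes x [ 0.004 -0.    -1.   ] y [-0.124 -0.992 -0.   ] z [-0.992  0.124 -0.004]
block px [247.  54.] local mm c [47.  86.4] size [19.7 28.2] 0.2 z 55.8
block px [312.  55.] local mm c [46.7 27.4] size [20.4 27.7] 0.0 z 55.8
block px [373.  60.] local mm c [ 42.1 -28.4] size [20.5 28.9] 2.1 z 55.8
block px [254. 159.] local mm c [-50.3  86.8] size [20.8 28.6] 0.3 z 55.8
block px [312. 159.] local mm c [-50.3  28. ] size [28.3 20.6] 89.9 z 55.8
block px [368. 164.] local mm c [-55.1 -28.9] size [29.3 21. ] 89.9 z 55.8
```

View pics/w10.png

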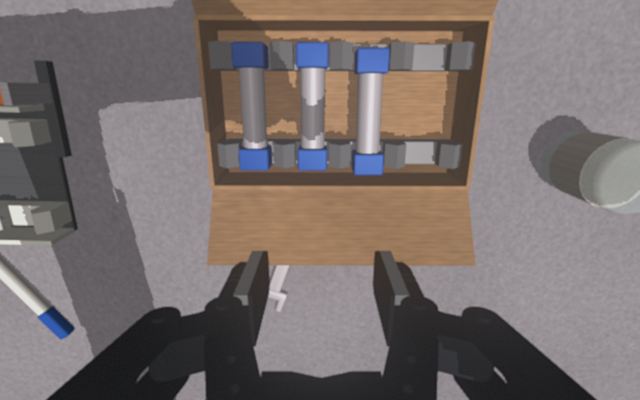

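Three columns, seated (blocks' tops z≈55.8): local centres (−1.6, 86.6), (−1.8, 27.7), (−6.5, −28.7). The fourth lane is empty. Picking the first.

Run:
```python
from h import *
w=wor((-.0016,.0866),CART); print(w); plan(w[0],w[1],.20,-97.3); plan(w[0],w[1],.096,-97.3)
```

```text
[ 0.52271676 -0.16449864]
tooly ang -97.14 turn 0.16 shift after turn [120.5 -66.8 -59.2] tcp [ 0.4552 -0.2233  0.3203] rows>= 4.0
tooly ang -97.14 turn 0.16 shift after turn [224.5 -66.8 -59. ] tcp [ 0.4552 -0.2233  0.3203] rows>= 6.0
```

```bash
python3 -m jog '[[[0,-20,-20,0,140],[10,-24,-20,0,140],[30,-23,-19,0,140],[40,0,0,0,140],[40,0,0,0,140],[0,0,0,0,140],[0,0,0,0,140]]]'
python3 - <<'E'
from h import *
w=wor((-.0016,.0866),CART);  plan(w[0],w[1],.096,-97.3); cam('wrist','w11.png')
E
```

```text
t: 18.35
ee_pos: [0.5216, -0.1646, 0.1979]
orientation: [-0.704, 0.044, 0.708, 0.043]
ft_force: [0.5, -0.6, 1.7]
gripper_width: 0.0382
tooly ang -97.12 turn 0.18 shift after turn [101.9  -0.4  -1.7] tcp [ 0.5216 -0.1646  0.1979] rows>= 3.0
```

View pics/w11.png

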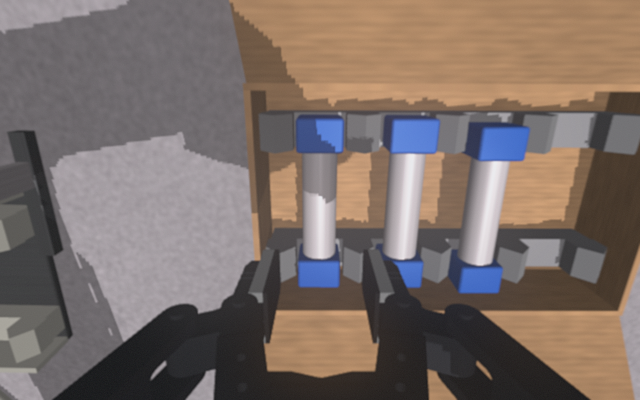

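Jaws centred on the first tube (px 320). Descend and grip.

```bash
python3 -m jog '[[[25,0,0,0,140],[25,0,-1.5,0,140],[25,0,0,0,140],[15,0,0,0,140],[11,0,0,0,140],[0,0,0,0,140],[0,0,0,0,140]]]'; python3 -m jog '[[[0,0,0,0,255],[0,0,0,0,255],[0,0,0,0,255],[0,0,0,0,255],[0,0,0,0,255],[0,0,0,0,255]]]' 80
```

```text
t: 18.98
ee_pos: [0.5248, -0.1651, 0.1013]
orientation: [0.707, -0.044, -0.705, -0.044]
ft_force: [0.0, -0.2, 0.3]
gripper_width: 0.0384
t: 19.48
ee_pos: [0.5251, -0.1649, 0.102]
orientation: [0.707, -0.044, -0.704, -0.044]
ft_force: [-0.9, 1.2, 6.1]
gripper_width: 0.0215
```

```bash
python3 -m jog '[[[0,0,0,0,255],[0,0,0,0,255]]]'
python3 - <<'E'
from h import *
s=st(); cam('wrist','w12.png')
E
```

```text
t: 19.65
ee_pos: [0.5251, -0.1649, 0.102]
orientation: [0.707, -0.044, -0.704, -0.044]
ft_force: [-1.7, 1.1, 5.5]
gripper_width: 0.0211
t 19.65 ee [ 0.5251 -0.1649  0.102 ] F [-1.7  1.1  5.5] w 0.0211 q [ 6.100e-02 -2.300e-02 -3.520e-01  1.000e-03 -1.238e+00  1.385e+00]
axes x [ 0.005 -0.001 -1.   ] y [-0.124 -0.992  0.   ] z [-0.992  0.124 -0.005]
```

View pics/w12.png

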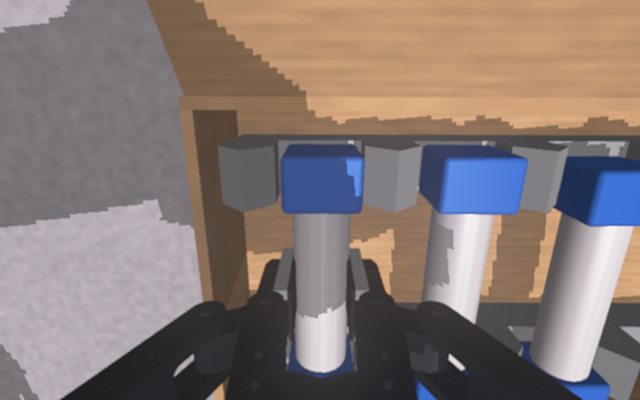

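The grip is a little high (5 N lift, wedge). Reopen, go 8 mm lower, and grip again.

```bash
python3 -m jog '[[[0,0,0,0,140],[0,0,0,0,140],[0,0,0,0,140],[5,0,0,0,140],[4,0,2,0,140],[0,0,0,0,140],[0,0,0,0,140]]]'; python3 -m jog '[[[0,0,0,0,255],[0,0,0,0,255],[0,0,0,0,255],[0,0,0,0,255],[0,0,0,0,255],[0,0,0,0,255]]]' 80
```

```text
t: 20.28
ee_pos: [0.5228, -0.1646, 0.0913]
orientation: [0.707, -0.044, -0.704, -0.044]
ft_force: [1.1, -1.0, 5.2]
gripper_width: 0.0384
t: 20.78
ee_pos: [0.5218, -0.1645, 0.0902]
orientation: [0.706, -0.044, -0.706, -0.044]
ft_force: [0.6, 2.0, 4.2]
gripper_width: 0.022
```

```bash
python3 -m jog '[[[-15,0,0,0,255],[-25,0,0,0,255],[-30,0,0,0,255],[-20,0,0,0,255],[0,0,0,0,255],[0,0,0,0,255]]]' 80
python3 - <<'E'
from h import *
s=st(); cam('wrist','w13.png')
w=wor((0,.029),RACK); print(w); plan(w[0],w[1],.18,-98.45)
E
```

```text
t: 21.28
ee_pos: [0.5215, -0.1642, 0.1793]
orientation: [-0.706, 0.044, 0.706, 0.044]
ft_force: [0.2, -0.4, -3.9]
gripper_width: 0.0225
t 21.28 ee [ 0.5215 -0.1642  0.1793] F [ 0.2 -0.4 -3.9] w 0.0225 q [ 6.200e-02 -8.000e-02 -2.600e-01 -1.000e-03 -1.391e+00  1.384e+00]
axes x [-0.     0.001 -1.   ] y [-0.125 -0.992 -0.001] z [-0.992  0.125  0.   ]
[0.50206144 0.22918519]
tooly ang -97.16 turn 1.29 shift after turn [  -1.5 -386.3   76.4] tcp [ 0.5209 -0.1641  0.1779] rows>= 10.0
```

View pics/w13.png

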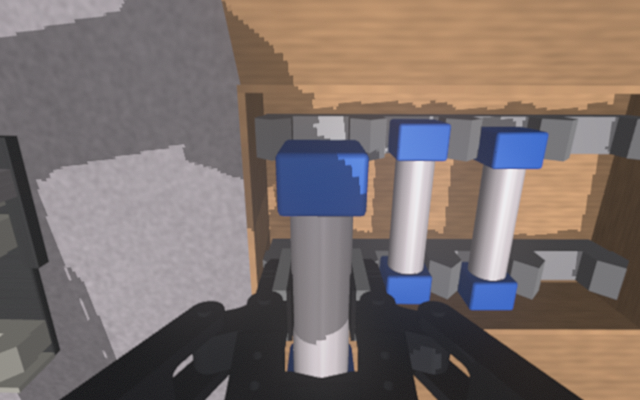

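Column held level. Carry it to the rack.

```bash
python3 -m jog '[[[0,-20,4,1.3,255],[0,-30,6,0,255],[0,-32,6,0,255],[0,-32,6,0,255],[0,-32,6,0,255],[0,-32,6,0,255],[0,-32,6,0,255],[0,-32,6,0,255]]]' | tail -2; python3 -m jog '[[[0,-32,6,0,255],[0,-32,6,0,255],[0,-32,6,0,255],[0,-28,6,0,255],[0,-20,6,0,255],[0,0,0,0,255],[0,0,0,0,255]]]'
python3 - <<'E'
from h import *
s=st(); p,d,m=cam('wrist','w14.png'); W=cloud(d,m)
w=wor((0,.029),RACK); plan(w[0],w[1],.092,-98.45)
hsv=cv2.cvtColor(p,cv2.COLOR_RGB2HSV); v,u=np.mgrid[0:400,0:640]
b=(hsv[...,0]>100)&(hsv[...,0]<130)&(hsv[...,1]>120)&(W[...,2]>.1)&(W[...,2]<.17)&(v<250)
P=W[b]; z=np.nanmedian(P[:,2]);P=P[abs(P[:,2]-z)<.004];print(cv2.minAreaRect((loc(P,RACK)*1000).astype(np.float32)),z)
E
```

```text
ft_force: [0.4, 0.4, -3.0]
gripper_width: 0.0222
t: 22.58
ee_pos: [0.5015, 0.2289, 0.1769]
orientation: [-0.704, 0.053, 0.707, 0.05]
ft_force: [0.1, -0.2, -3.1]
gripper_width: 0.0219
t 22.58 ee [0.5015 0.2289 0.1769] F [ 0.1 -0.2 -3.1] w 0.0219 q [ 7.92e-01 -6.30e-02 -2.49e-01 -1.00e-03 -1.39e+00  6.33e-01]
axes x [-0.004 -0.003 -1.   ] y [-0.145 -0.989  0.003] z [-0.989  0.145  0.004]
tooly ang -98.4 turn 0.05 shift after turn [85.5 -1.3 -0.4] tcp [0.5018 0.2282 0.1775] rows>= 3.0
((49.58811569213867, 27.53313446044922), (29.71282386779785, 21.25440788269043), 89.78973388671875) 0.142358211257594
```

View pics/w14.png

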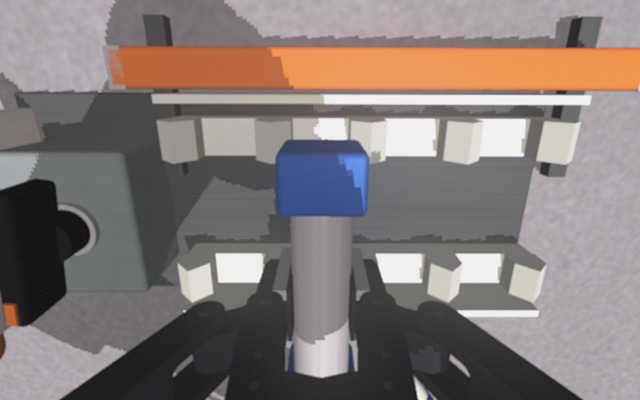

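Column centred over slot y=+29 (block at 49.6, 27.5 mm in rack frame). Lowering.

```bash
python3 -m jog '[[[20,-1.3,0,0,255],[20,0,0,0,255],[16,0,0,0,255],[12,0,0,0,255],[8,0,0,0,255],[6,0,0,0,255],[4,0,0,0,255],[0,0,0,0,255]]]'
python3 - <<'E'
from h import *
s=st()
E
```

```text
t: 23.3
ee_pos: [0.5028, 0.2295, 0.0935]
orientation: [-0.705, 0.052, 0.705, 0.052]
ft_force: [-0.8, 0.8, -2.5]
gripper_width: 0.0218
t 23.3 ee [0.5028 0.2295 0.0935] F [-0.8  0.8 -2.5] w 0.0218 q [ 0.792 -0.006 -0.35  -0.    -1.227  0.632]
axes x [-0. -0. -1.] y [-0.147 -0.989  0.   ] z [-0.989  0.147  0.   ]
```

```bash
python3 -m jog '[[[2,0,0,0,255],[1.5,0,0,0,255],[0,0,0,0,255],[0,0,0,0,255]]]'; python3 -m jog '[[[0,0,0,0,140],[0,0,0,0,140],[0,0,0,0,140],[0,0,0,0,140],[-20,0,0,0,140],[-30,0,0,0,140],[-40,0,0,0,140],[0,0,0,0,140]]]' | tail -2
python3 - <<'E'
from h import *
st(); p,d,m=cam('wrist','w15.png'); findcols(p,cloud(d,m),RACK)
E
```

```text
t: 23.63
ee_pos: [0.503, 0.2299, 0.0908]
orientation: [0.705, -0.052, -0.705, -0.052]
ft_force: [-0.6, -0.2, -2.2]
gripper_width: 0.022
ft_force: [1.2, -0.0, 1.6]
gripper_width: 0.0386
t 24.3 ee [0.5057 0.2309 0.1899] F [ 1.2 -0.   1.6] w 0.0386 q [ 0.792 -0.07  -0.233  0.004 -1.395  0.632]
axes x [ 0.012  0.006 -1.   ] y [-0.146 -0.989 -0.007] z [-0.989  0.146 -0.011]
block px [327. 146.] local mm c [50.9 28.6] size [28.1 20.5] 89.7 z 55.9
block px [324. 286.] local mm c [-46.5  29.7] size [28.7 21.9] 89.9 z 55.9
```

View pics/w15.png

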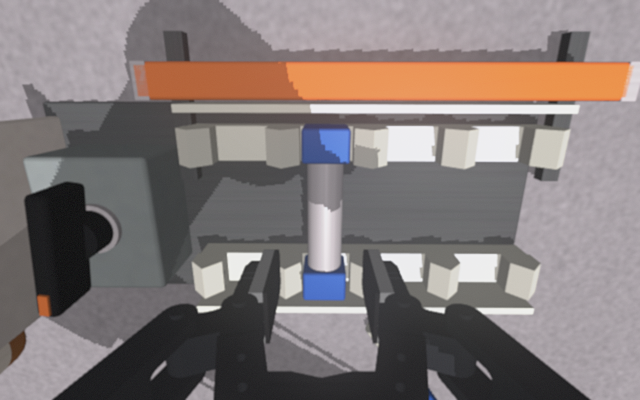

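First column seated (block tops at 55.9 mm, centre x≈2, y≈29). Back for the second.

```bash
python3 - <<'E'
from h import *
w=wor((-.0018,.0277),CART); print(w); plan(w[0],w[1],.20,-97.3)
E
python3 -m jog '[[[-8,20,0,-1.1,140],[0,34,-6,0,140],[0,34,-6,0,140],[0,34,-6,0,140],[0,34,-6,0,140],[0,34,-6,0,140],[0,34,-6,0,140],[0,34,-6,0,140]]]' | tail -1;  python3 -m jog '[[[0,34,-6,0,140],[0,34,-6,0,140],[0,34,-6,0,140],[0,34,-6,0,140],[0,34,-6,0,140],[0,20,-6,0,140],[0,0,0,0,140],[0,0,0,0,140]]]'
python3 - <<'E'
from h import *
w=wor((-.0018,.0277),CART); plan(w[0],w[1],.20,-97.3); p,d,m=cam('wrist','w16.png'); findcols(p,cloud(d,m),CART)
E
```

```text
[ 0.51503428 -0.22289581]
tooly ang -98.42 turn -1.12 shift after turn [-16.1 448.7 -68. ] tcp [0.5048 0.2308 0.1862] rows>= 11.0
gripper_width: 0.039
t: 25.68
ee_pos: [0.5223, -0.2255, 0.1877]
orientation: [-0.705, 0.046, 0.706, 0.046]
ft_force: [-0.2, 0.9, 0.4]
gripper_width: 0.0383
tooly ang -97.48 turn -0.18 shift after turn [-12.3  -1.7   7.5] tcp [ 0.5223 -0.2255  0.1877] rows>= 1.0
block px [318. 153.] local mm c [48.  27.3] size [28.7 20.3] 89.9 z 55.9
block px [409. 160.] local mm c [ 42.9 -28.5] size [21.1 29.8] 1.0 z 55.8
block px [318. 293.] local mm c [-50.4  27.8] size [28.9 22.2] 89.1 z 55.9
block px [414. 290.] local mm c [-49.9 -38.8] size [11.9  9.1] 7.0 z 55.8
```

View pics/w16.png

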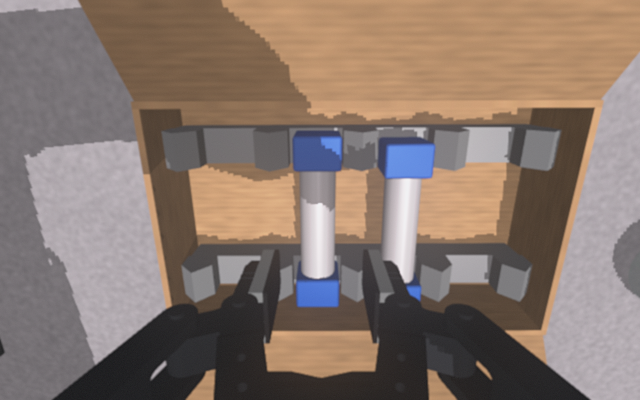

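Second column still in place (px 318); jaws centred. Descend and grip.

```bash
python3 -m jog '[[[25,-1.5,7,0,140],[25,0,0,0,140],[22,0,0,0,140],[15,0,0,0,140],[11,0,0,0,140],[0,0,0,0,140],[0,0,0,0,140]]]'; python3 -m jog '[[[0,0,0,0,255],[0,0,0,0,255],[0,0,0,0,255],[0,0,0,0,255],[0,0,0,0,255],[0,0,0,0,255]]]' 80; python3 -m jog '[[[-15,0,0,0,255],[-25,0,0,0,255],[-30,0,0,0,255],[-18,0,0,0,255],[0,0,0,0,255],[0,0,0,0,255]]]'
python3 - <<'E'
from h import *
s=st(); cam('wrist','w17.png')
w=wor((0,-.029),RACK); print(w); plan(w[0],w[1],.18,-98.45)
E
```

```text
t: 26.32
ee_pos: [0.516, -0.2216, 0.0908]
orientation: [-0.706, 0.045, 0.706, 0.045]
ft_force: [0.5, -0.0, 0.5]
gripper_width: 0.0383
t: 26.82
ee_pos: [0.5168, -0.2221, 0.0924]
orientation: [0.707, -0.045, -0.705, -0.045]
ft_force: [-1.4, 3.3, 5.9]
gripper_width: 0.0221
t: 27.32
ee_pos: [0.5161, -0.222, 0.1788]
orientation: [0.706, -0.045, -0.705, -0.046]
ft_force: [-0.2, 1.2, -4.1]
gripper_width: 0.022
t 27.32 ee [ 0.5161 -0.222   0.1788] F [-0.2  1.2 -4.1] w 0.022 q [-4.900e-02 -4.100e-02 -2.240e-01 -1.000e-03 -1.386e+00  1.492e+00]
axes x [ 0.002  0.001 -1.   ] y [-0.128 -0.992 -0.001] z [-0.992  0.128 -0.002]
[0.49353856 0.17181481]
tooly ang -97.36 turn 1.09 shift after turn [  -2.3 -386.1   79.5] tcp [ 0.5154 -0.2218  0.1771] rows>= 10.0
```

View pics/w17.png

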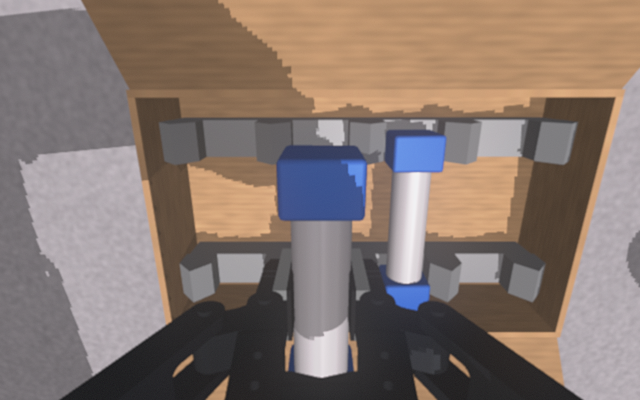

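Second column held. Carry to slot y=−29.

```bash
python3 -m jog '[[[0,-20,4,1.1,255],[0,-30,6,0,255],[0,-32,6,0,255],[0,-32,6,0,255],[0,-32,6,0,255],[0,-32,6,0,255],[0,-32,6,0,255],[0,-32,6,0,255]]]' | tail -2; python3 -m jog '[[[0,-32,6,0,255],[0,-32,6,0,255],[0,-32,6,0,255],[0,-28,8,0,255],[0,-20,8,0,255],[0,0,0,0,255],[0,0,0,0,255]]]'
cat >> h.py <<'E'
def held(p,W,F):
    hsv=cv2.cvtColor(p,cv2.COLOR_RGB2HSV); v,u=np.mgrid[0:400,0:640]
    b=(hsv[...,0]>100)&(hsv[...,0]<130)&(hsv[...,1]>120)&(W[...,2]>.1)&(W[...,2]<.2)&(v<270)
    P=W[b]; z=np.nanmedian(P[:,2]);P=P[abs(P[:,2]-z)<.004];print('held',cv2.minAreaRect((loc(P,F)*1000).astype(np.float32)),z)
E
python3 - <<'E'
from h import *
s=st(); p,d,m=cam('wrist','w18.png'); W=cloud(d,m)
w=wor((0,-.029),RACK); plan(w[0],w[1],.090,-98.45); held(p,W,RACK); findcols(p,W,RACK)
E
```

```text
ft_force: [1.9, -0.4, -2.0]
gripper_width: 0.0223
t: 28.62
ee_pos: [0.4919, 0.172, 0.1761]
orientation: [-0.704, 0.052, 0.706, 0.051]
ft_force: [0.7, -0.6, -3.4]
gripper_width: 0.0219
t 28.62 ee [0.4919 0.172  0.1761] F [ 0.7 -0.6 -3.4] w 0.0219 q [ 7.230e-01 -1.470e-01 -3.280e-01 -1.000e-03 -1.394e+00  7.030e-01]
axes x [-0.003 -0.002 -1.   ] y [-0.145 -0.989  0.002] z [-0.989  0.145  0.003]
tooly ang -98.39 turn 0.06 shift after turn [86.5 -0.9 -1.4] tcp [0.4922 0.1713 0.1765] rows>= 3.0
held ((46.179080963134766, -29.972225189208984), (29.560779571533203, 21.34459686279297), 89.91922760009766) 0.1392325837376207
block px [213. 138.] local mm c [50.7 30.6] size [21.2 28.9] 0.3 z 55.8
block px [228. 288.] local mm c [-47.3  30.7] size [29.1 22.7] 89.7 z 55.9
```

View pics/w18.png

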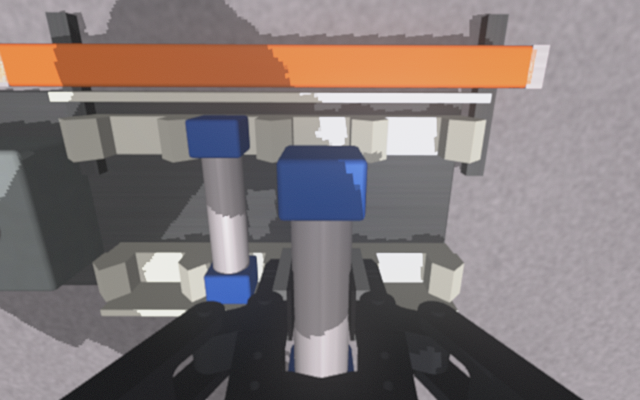

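Held column over slot −29 (block at 46.2, −30.0). Lower and release.

```bash
python3 -m jog '[[[20,-1,-2,0,255],[20,0,0,0,255],[16,0,0,0,255],[12,0,0,0,255],[8,0,0,0,255],[6,0,0,0,255],[3,0,0,0,255],[0,0,0,0,255]]]'; python3 -m jog '[[[1.5,0,0,0,255],[0,0,0,0,255],[0,0,0,0,255]]]'; python3 -m jog '[[[0,0,0,0,140],[0,0,0,0,140],[0,0,0,0,140],[0,0,0,0,140],[-20,0,0,0,140],[-30,0,0,0,140],[-40,0,0,0,140],[-10,0,0,0,140]]]' | tail -2
python3 - <<'E'
from h import *
st(); p,d,m=cam('wrist','w19.png'); findcols(p,cloud(d,m),RACK)
w=wor((-.006,-.0285),CART); print(w); plan(w[0],w[1],.20,-97.3)
E
```

```text
t: 29.33
ee_pos: [0.4952, 0.1719, 0.0932]
orientation: [-0.705, 0.052, 0.705, 0.052]
ft_force: [0.3, -0.6, -2.9]
gripper_width: 0.0218
t: 29.58
ee_pos: [0.4954, 0.1723, 0.0926]
orientation: [0.705, -0.052, -0.705, -0.052]
ft_force: [0.2, 0.3, -2.8]
gripper_width: 0.0218
ft_force: [0.8, 0.2, 1.5]
gripper_width: 0.0385
t 30.25 ee [0.4971 0.1727 0.1992] F [0.8 0.2 1.5] w 0.0385 q [ 0.719 -0.153 -0.292  0.003 -1.423  0.705]
axes x [ 0.009  0.003 -1.   ] y [-0.146 -0.989 -0.004] z [-0.989  0.146 -0.008]
block px [228. 143.] local mm c [50.4 30.9] size [21.3 28.8] 0.1 z 55.9
block px [323. 145.] local mm c [ 49.5 -29. ] size [20.6 28.3] 0.2 z 55.9
block px [229. 278.] local mm c [-46.6  36.8] size [17.2 21.5] 87.0 z 56.0
block px [322. 281.] local mm c [-48.7 -29. ] size [28.6 21.7] 89.7 z 55.9
[ 0.50372729 -0.2781066 ]
tooly ang -98.42 turn -1.12 shift after turn [ -2.8 446.5 -63.8] tcp [0.4972 0.1729 0.1992] rows>= 11.0
```

View pics/w19.png

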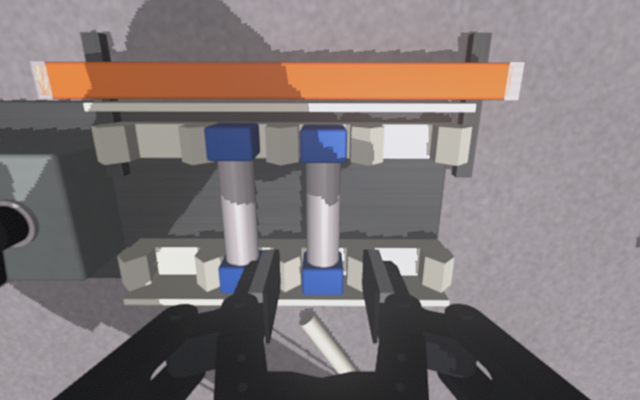

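Two seated. Going for the third.

```bash
python3 -m jog '[[[0,20,0,-1.1,140],[0,34,-5,0,140],[0,34,-5,0,140],[0,34,-5,0,140],[0,34,-5,0,140],[0,34,-5,0,140],[0,34,-5,0,140],[0,34,-5,0,140]]]' | tail -1;  python3 -m jog '[[[0,34,-5,0,140],[0,34,-5,0,140],[0,34,-5,0,140],[0,34,-5,0,140],[0,34,-5,0,140],[0,18,-4,0,140],[0,0,0,0,140],[0,0,0,0,140]]]'
python3 - <<'E'
from h import *
w=wor((-.006,-.0285),CART); plan(w[0],w[1],.20,-97.3); p,d,m=cam('wrist','w20.png'); findcols(p,cloud(d,m),CART)
E
```

```text
gripper_width: 0.0384
t: 31.63
ee_pos: [0.5011, -0.2793, 0.1918]
orientation: [-0.706, 0.046, 0.706, 0.046]
ft_force: [-0.3, -0.3, -0.5]
gripper_width: 0.0381
tooly ang -97.46 turn -0.16 shift after turn [-8.2 -1.6 -2.5] tcp [ 0.5011 -0.2793  0.1918] rows>= 1.0
block px [318. 136.] local mm c [ 43.1 -28.8] size [28.7 20.8] 89.8 z 55.8
block px [319. 278.] local mm c [-55.  -28.8] size [22.2 28.9] 0.8 z 55.9
```

View pics/w20.png

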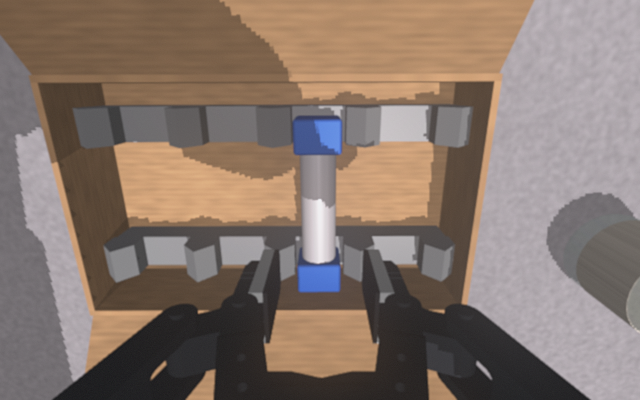

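Only the third column is left in the carton (px 318), unmoved. Descend, grip, lift.

```bash
python3 -m jog '[[[26,-1.5,-2.5,0,140],[26,0,0,0,140],[24,0,0,0,140],[15,0,0,0,140],[11,0,0,0,140],[0,0,0,0,140],[0,0,0,0,140]]]'; python3 -m jog '[[[0,0,0,0,255],[0,0,0,0,255],[0,0,0,0,255],[0,0,0,0,255],[0,0,0,0,255],[0,0,0,0,255]]]' 80; python3 -m jog '[[[-15,0,0,0,255],[-25,0,0,0,255],[-30,0,0,0,255],[-18,0,0,0,255],[0,0,0,0,255],[0,0,0,0,255]]]'
python3 - <<'E'
from h import *
s=st(); cam('wrist','w21.png')
w=wor((0,-.087),RACK); print(w); plan(w[0],w[1],.18,-98.45)
E
```

```text
t: 32.27
ee_pos: [0.5042, -0.2767, 0.0906]
orientation: [0.706, -0.045, -0.706, -0.045]
ft_force: [-0.1, -0.3, 0.8]
gripper_width: 0.0386
t: 32.77
ee_pos: [0.5049, -0.2773, 0.0922]
orientation: [0.707, -0.045, -0.705, -0.045]
ft_force: [-2.0, 2.8, 5.2]
gripper_width: 0.0218
t: 33.27
ee_pos: [0.5041, -0.277, 0.1785]
orientation: [0.706, -0.045, -0.705, -0.046]
ft_force: [-0.2, 0.4, -4.2]
gripper_width: 0.0221
t 33.27 ee [ 0.5041 -0.277   0.1785] F [-0.2  0.4 -4.2] w 0.0221 q [-1.540e-01 -5.000e-03 -1.890e-01 -1.000e-03 -1.385e+00  1.597e+00]
axes x [ 0.002  0.    -1.   ] y [-0.128 -0.992 -0.001] z [-0.992  0.128 -0.002]
[0.48501567 0.11444443]
tooly ang -97.36 turn 1.09 shift after turn [  -2.7 -384.3   75.8] tcp [ 0.5035 -0.2768  0.1767] rows>= 10.0
```

View pics/w21.png

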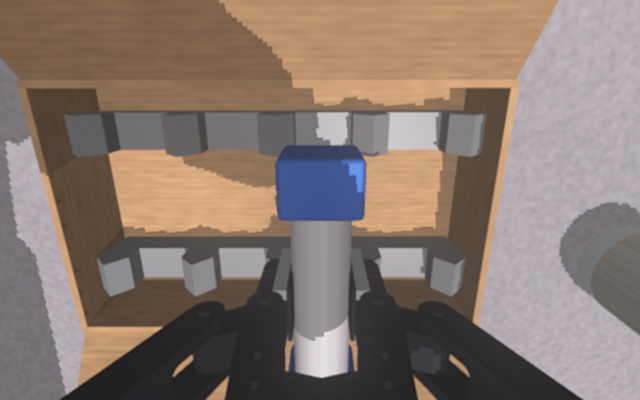

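Third held; the carton is now empty. Carry to slot y=−87.

```bash
python3 -m jog '[[[0,-20,4,1.1,255],[0,-30,6,0,255],[0,-32,6,0,255],[0,-32,6,0,255],[0,-32,6,0,255],[0,-32,6,0,255],[0,-32,6,0,255],[0,-32,6,0,255]]]' | tail -2; python3 -m jog '[[[0,-32,6,0,255],[0,-32,6,0,255],[0,-32,6,0,255],[0,-27,6,0,255],[0,-19,6,0,255],[0,0,0,0,255],[0,0,0,0,255]]]'
python3 - <<'E'
from h import *
s=st(); p,d,m=cam('wrist','w22.png'); W=cloud(d,m)
w=wor((0,-.087),RACK); plan(w[0],w[1],.090,-98.45); held(p,W,RACK); findcols(p,W,RACK)
E
```

```text
ft_force: [1.8, -0.6, -3.6]
gripper_width: 0.0222
t: 34.57
ee_pos: [0.4837, 0.1144, 0.1757]
orientation: [-0.704, 0.052, 0.706, 0.051]
ft_force: [0.1, -0.5, -2.7]
gripper_width: 0.0219
t 34.57 ee [0.4837 0.1144 0.1757] F [ 0.1 -0.5 -2.7] w 0.0219 q [ 6.380e-01 -2.160e-01 -3.880e-01 -1.000e-03 -1.402e+00  7.870e-01]
axes x [-0.003 -0.001 -1.   ] y [-0.145 -0.989  0.002] z [-0.989  0.145  0.003]
tooly ang -98.39 turn 0.06 shift after turn [86.1 -1.  -1.1] tcp [0.484  0.1137 0.1761] rows>= 3.0
held ((46.482749938964844, -87.8707275390625), (21.357690811157227, 29.409635543823242), 0.30384698510169983) 0.1391846362415731
block px [112. 138.] local mm c [50.9 30.3] size [21.4 29.7] 0.2 z 55.7
block px [217. 141.] local mm c [ 49.6 -29.3] size [29.5 21.3] 89.4 z 55.9
block px [141. 288.] local mm c [-46.8  30.6] size [29.9 22.2] 89.3 z 55.7
block px [230. 290.] local mm c [-48.1 -29.1] size [29.  22.4] 88.8 z 55.9
```

View pics/w22.png

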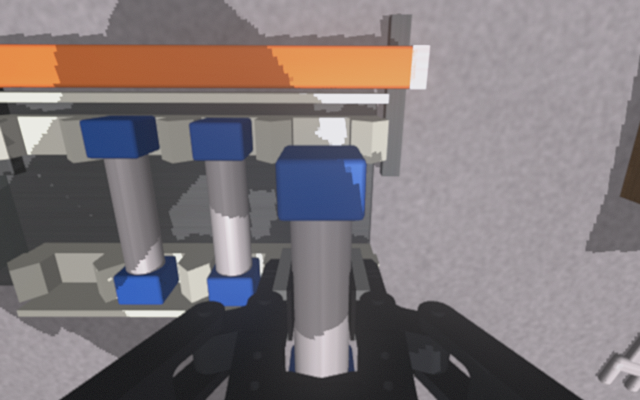

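Over slot −87 (block at 46.5, −87.9). Lower and release.

```bash
python3 -m jog '[[[20,-1,-2,0,255],[20,0,0,0,255],[16,0,0,0,255],[12,0,0,0,255],[8,0,0,0,255],[6,0,0,0,255],[3,0,0,0,255],[0,0,0,0,255]]]'; python3 -m jog '[[[1.5,0,0,0,255],[0,0,0,0,255],[0,0,0,0,255]]]'; python3 -m jog '[[[0,0,0,0,140],[0,0,0,0,140],[0,0,0,0,140],[0,0,0,0,140],[-20,0,0,0,140],[-30,0,0,0,140],[-40,0,0,0,140],[-20,0,0,0,140]]]' | tail -2;  python3 -m jog '[[[-20,-20,10,0,140],[-20,-30,20,0,140],[-20,-30,20,0,140],[0,0,0,0,140],[0,0,0,0,140]]]'
python3 - <<'E'
from h import *
st(); p,d,m=cam('wrist','w23.png'); findcols(p,cloud(d,m),RACK)
E
```

```text
t: 35.28
ee_pos: [0.487, 0.1143, 0.093]
orientation: [0.705, -0.052, -0.705, -0.052]
ft_force: [-1.3, 0.2, -3.4]
gripper_width: 0.0219
t: 35.53
ee_pos: [0.4872, 0.1147, 0.0922]
orientation: [0.706, -0.052, -0.705, -0.052]
ft_force: [0.8, 0.8, -2.8]
gripper_width: 0.0217
ft_force: [0.3, 0.9, 1.9]
gripper_width: 0.0388
t: 36.62
ee_pos: [0.4488, 0.2026, 0.2629]
orientation: [0.706, -0.05, -0.705, -0.052]
ft_force: [-0.7, -0.5, -0.6]
gripper_width: 0.0388
t 36.62 ee [0.4488 0.2026 0.2629] F [-0.7 -0.5 -0.6] w 0.0388 q [ 0.835 -0.255 -0.261  0.    -1.561  0.592]
axes x [ 0.002  0.002 -1.   ] y [-0.144 -0.99  -0.002] z [-0.99   0.144 -0.002]
block px [277.  62.] local mm c [50.1 30.3] size [20.  28.2] 0.1 z 55.8
block px [352.  63.] local mm c [ 48.8 -29.4] size [20.  28.8] 0.3 z 55.8
block px [428.  62.] local mm c [ 49.6 -86.7] size [28.9 20.7] 88.8 z 55.8
block px [279. 184.] local mm c [-47.   30.7] size [28.1 20.9] 89.1 z 55.9
block px [348. 186.] local mm c [-48.5 -29.1] size [21.2 28.6] 0.6 z 55.9
block px [417. 185.] local mm c [-48.2 -86.9] size [20.9 28.7] 0.1 z 55.8
```

View pics/w23.png

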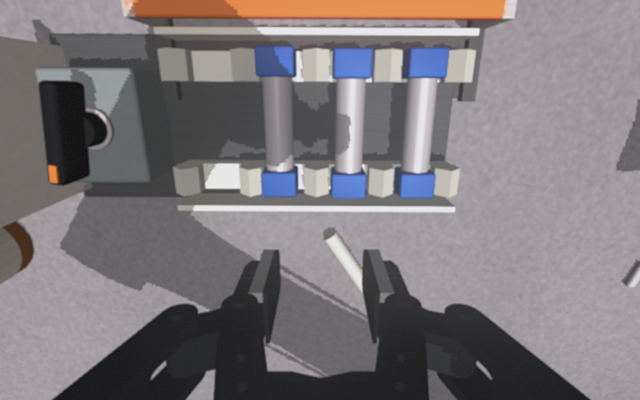

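All three columns seated. Confirm from the top camera, then go to the knob.

Run:
```python
from h import *
cam('top','top2.png',(180,150,290,110),2.7)
plan(.5238,.3729,.25,-106.6)
```

```text
tooly ang -98.42 turn 8.18 shift after turn [  10.8 -186.4  -22.5] tcp [0.449  0.2007 0.2609] rows>= 5.0
```

View pics/top2.png

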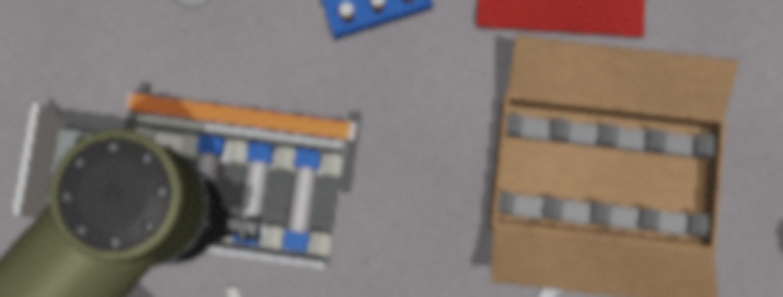

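Carton is empty and both flaps are wide out. To the knob.

```bash
python3 -m jog '[[[0,0,0,4,140],[0,0,0,4,140],[2,-38,-5,0,140],[2,-38,-5,0,140],[2,-38,-5,0,140],[2,-38,-4,0,140],[2,-34,-3,0,140],[0,0,0,0,140]]]' >/dev/null; python3 -m jog '[[[0,0,0,0,140],[0,0,0,0,140]]]' > /dev/null
python3 - <<'E'
from h import *
st(); plan(.5238,.3729,.157,-106.6); p,d,m=cam('wrist','w24.png'); W=cloud(d,m)
M=(W[...,2]>.100)&(W[...,2]<.112)&(np.hypot(W[...,0]-.524,W[...,1]-.373)<.04)
P=W[M]; print(len(P), cv2.minAreaRect((P[:,:2]*1000).astype(np.float32)))
E
```

```text
t 37.55 ee [0.5234 0.3719 0.2501] F [-0.5  0.1 -0.1] w 0.0386 q [ 0.929  0.153  0.108  0.    -1.528  0.354]
axes x [-0.001 -0.002 -1.   ] y [-0.284 -0.959  0.002] z [-0.959  0.284  0.001]
tooly ang -106.52 turn 0.08 shift after turn [93.1 -1.3 -0.2] tcp [0.5234 0.3719 0.2501] rows>= 3.0
1717 ((524.5223388671875, 372.7891540527344), (11.864974021911621, 69.49464416503906), 73.06112670898438)
```

View pics/w24.png

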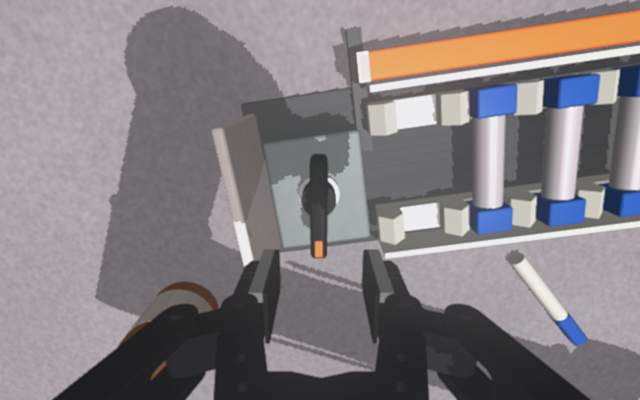

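Blade at px 318, 205, aligned. Descend, grip, and turn clockwise.

```bash
python3 -m jog '[[[26,-1,0,0,140],[26,0,0,0,140],[20,0,0,0,140],[13,0,0,0,140],[8,0,0,0,140],[0,0,0,0,140],[0,0,0,0,140]]]';  python3 -m jog '[[[0,0,0,0,255],[0,0,0,0,255],[0,0,0,0,255],[0,0,0,0,255],[0,0,0,0,255],[0,0,0,0,255],[0,0,0,0,255]]]' 60; python3 -m jog '[[[0,0,0,6,255],[0,0,0,6,255],[0,0,0,6,255],[0,0,0,6,255],[0,0,0,6,255],[0,0,0,6,255],[0,0,0,6,255],[0,0,0,6,255]]]'; python3 -c "
from h import *
s=st();print(s['torque']);cam('wrist','w25.png')"
```

```text
t: 38.18
ee_pos: [0.5235, 0.3739, 0.1597]
orientation: [0.7, -0.101, -0.699, -0.101]
ft_force: [0.3, -0.2, 0.5]
gripper_width: 0.0384
t: 38.77
ee_pos: [0.5234, 0.3736, 0.1604]
orientation: [0.7, -0.101, -0.699, -0.101]
ft_force: [-2.7, -3.9, 5.8]
gripper_width: 0.0107
t: 39.43
ee_pos: [0.5234, 0.3736, 0.1604]
orientation: [0.598, -0.378, -0.597, -0.379]
ft_force: [-1.3, -3.4, 5.6]
gripper_width: 0.0106
t 39.43 ee [0.5234 0.3736 0.1604] F [-1.3 -3.4  5.6] w 0.0106 q [ 9.310e-01  1.820e-01 -2.400e-02  1.000e-03 -1.364e+00 -4.900e-01]
axes x [ 0.001 -0.001 -1.   ] y [-0.904 -0.427 -0.001] z [-0.427  0.904 -0.001]
[-1.40079149  0.9366044   0.08956506]
```

View pics/w25.png

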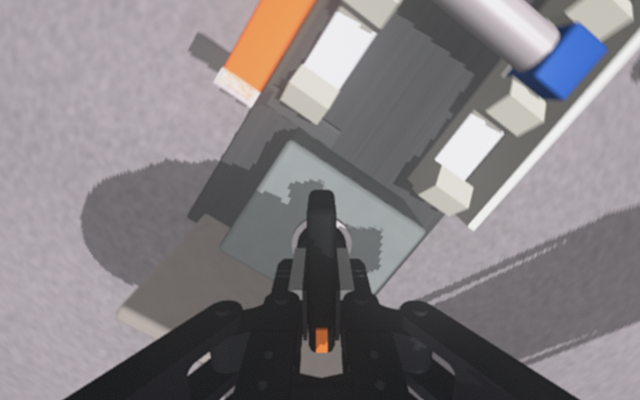

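```bash
python3 -m jog '[[[0,0,0,6,255],[0,0,0,6,255],[0,0,0,6,255],[0,0,0,6,255],[0,0,0,6,255],[0,0,0,6,255],[0,0,0,6,255],[0,0,0,6,255]]]'|grep force; python3 -m jog '[[[0,0,0,6,255],[0,0,0,6,255],[0,0,0,6,255],[0,0,0,6,255],[0,0,0,6,255],[0,0,0,6,255],[0,0,0,6,255],[0,0,0,6,255]]]'|grep force; python3 -m jog '[[[0,0,0,6,255],[0,0,0,6,255],[0,0,0,6,255],[0,0,0,6,255],[0,0,0,3,255],[0,0,0,2,255],[0,0,0,2,255],[0,0,0,0,255]]]'; python3 -c "
from h import *
s=st();print(s['torque']);plan(.5,.5,.2)"
```

```text
ft_force: [-2.9, -4.0, 5.5]
ft_force: [-2.3, -4.6, 5.2]
t: 41.48
ee_pos: [0.5235, 0.3736, 0.1605]
orientation: [0.07, 0.703, -0.071, 0.704]
ft_force: [-1.9, -4.5, 5.0]
gripper_width: 0.0105
t 41.48 ee [0.5235 0.3736 0.1605] F [-1.9 -4.5  5. ] w 0.0105 q [ 9.310e-01  1.820e-01 -2.400e-02  2.000e-03 -1.364e+00 -2.702e+00]
axes x [ 0.002 -0.001 -1.   ] y [ 0.198  0.98  -0.001] z [ 0.98  -0.198  0.002]
[-1.56854486  0.76227376  1.09829583]
tooly ang 78.57 turn 0 shift after turn [-39.7 119.2 -48. ] tcp [0.5235 0.3736 0.1605] rows>= 4.0
```

At the stop (moment 1.1 N m). Release, rise and check.

```bash
python3 -m jog '[[[0,0,0,0,140],[0,0,0,0,140],[0,0,0,0,140],[0,0,0,0,140],[-20,0,0,0,140],[-30,0,0,0,140],[-40,0,0,0,140],[0,0,0,0,140]]]'
python3 - <<'E'
from h import *
def rep(fn,crop=None,sc=1):
    p,d,m=cam('wrist',fn); W=cloud(d,m)
    M=(W[...,2]>.100)&(W[...,2]<.112)&(np.hypot(W[...,0]-.524,W[...,1]-.373)<.04)
    P=W[M]; print(len(P), cv2.minAreaRect((P[:,:2]*1000).astype(np.float32)))
    hsv=cv2.cvtColor(p,cv2.COLOR_RGB2HSV)
    org=(hsv[...,0]>6)&(hsv[...,0]<18)&(hsv[...,1]>150)&(W[...,2]>.055)&(W[...,2]<.075)
    P=W[org]; q=loc(P,RACK)*1000; q=q[q[:,1]<140]; print('keeper xr',np.percentile(q[:,0],[2,50,98]))
rep('w26.png')
E
```

```text
t: 42.15
ee_pos: [0.5251, 0.375, 0.2582]
orientation: [0.073, 0.7, -0.067, 0.707]
ft_force: [-0.3, -0.6, 3.8]
gripper_width: 0.0383
1629 ((522.8641967773438, 372.5296630859375), (11.996112823486328, 69.64940643310547), 81.4000244140625)
keeper xr [37.5430355  46.28747295 56.23898688]
```

View pics/w26.png

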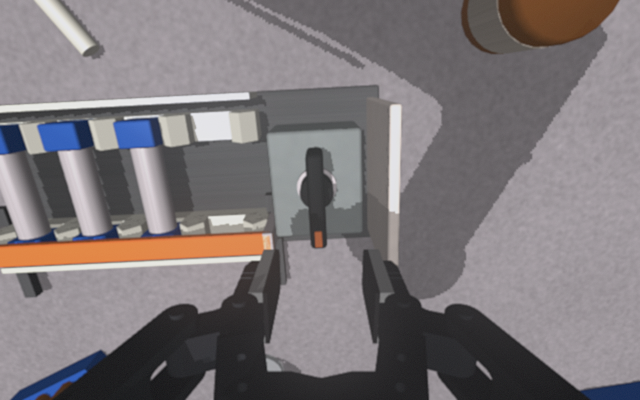

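Blade at −8.6° (= the rack's x axis, knob 0), keeper at ~47 mm: locked. Withdraw and do a last check.

```bash
python3 -m jog '[[[-30,0,0,-6,140],[-20,0,0,-6,140],[0,-20,0,-6,140],[0,-35,10,0,140],[0,-35,10,0,140],[0,-35,10,0,140],[0,-35,10,0,140],[0,-30,0,0,140]]]' | tail -2; python3 -m jog '[[[0,0,0,0,140],[0,0,0,0,140]]]'
python3 - <<'E'
from h import *
p,d,m=cam('wrist','w27.png'); W=cloud(d,m); findcols(p,W,RACK)
q,_,_=cam('top','top3.png'); cam('scene','s3.png')
for n in ['amber_bottle','clear_bottle','spanner','marker','vial_tray','notebook','beaker']:
    print(n,[(round(k['conf'],2),np.round(k['rect'])) for k in manip.recognise(n,'top')[:1]])
E
```

```text
ft_force: [0.2, -0.1, -0.2]
gripper_width: 0.0385
t: 43.03
ee_pos: [0.5828, 0.1884, 0.2983]
orientation: [-0.039, 0.706, 0.04, 0.706]
ft_force: [0.3, 0.4, -0.2]
gripper_width: 0.0381
block px [262.   4.] local mm c [-39.5 -85.9] size [ 7.8 29.5] 15.3 z 55.6
block px [330.  13.] local mm c [-48.9 -28.4] size [21.4 28.8] 0.9 z 55.9
block px [397.  34.] local mm c [-48.   30.8] size [21.5 29.4] 0.3 z 55.8
amber_bottle []
clear_bottle [(0.92, array([472., 229.,  34.,  25.]))]
spanner [(0.74, array([361., 259.,  22.,  36.]))]
marker [(0.56, array([261., 260.,  21.,  36.]))]
vial_tray [(0.65, array([292., 129.,  48.,  33.]))]
notebook [(0.75, array([354., 117.,  67.,  49.]))]
beaker [(0.51, array([239., 130.,  17.,  22.]))]
```

View pics/w27.png

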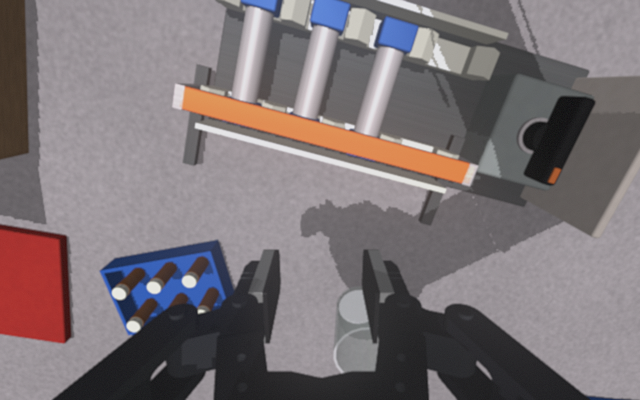

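View pics/s3.png

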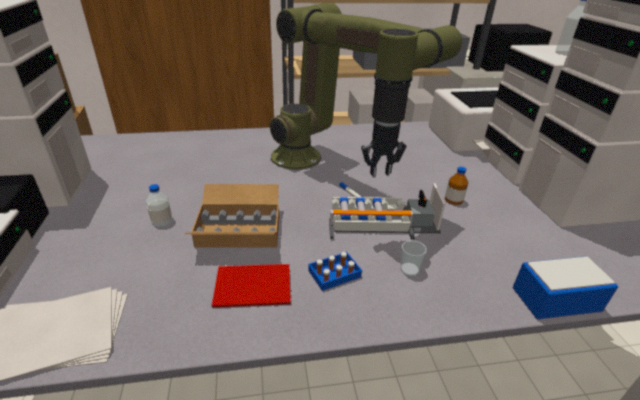

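View pics/top3.png

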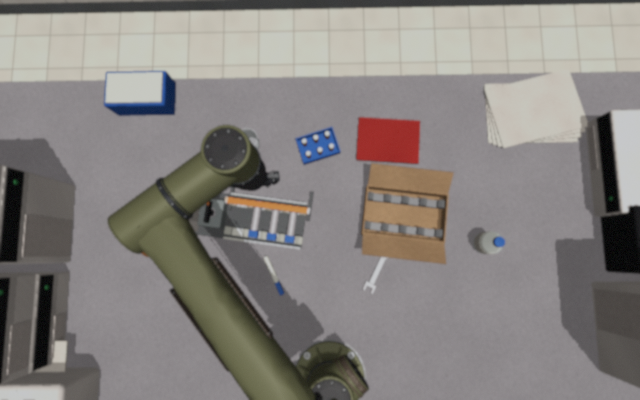

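Three columns sit under the keeper and the bystanders look unmoved. Handing in.

```bash
python3 -c "
from plant import manip
print(manip.finish_job())"
```

```text
the job is handed in; nothing more can be done
None
```

The job is handed in. Both flaps are open, all three columns from the carton are in the rack, and the wing knob is back at its locked stop. It took about 43 s of the 210 s.

**What I did:**
- I turned the knob anticlockwise to its unlocked stop. The keeper bar measured 88.6 mm in the rack frame, which is clear of the slots.
- I swung both flaps outward past upright.
- I laid the columns in the slots at y = +29, −29 and −87 mm. The fourth lane of the carton was empty from the start.
- I turned the knob clockwise back to its stop.

**Last checks:**
- **Columns:** before locking, all six end blocks had their tops at about 56 mm, in the slots and between the lips. After locking, the final view showed all three still in place; only two of the blocks could be measured in full, the rest being hidden by the keeper or the picture edge.
- **Knob and keeper:** the blade lies along the rack's x axis (−8.6° against the rack's −8.45°). The keeper bar's centre is at about 47 mm; locked is nominally 48.
- **Flaps:** the near flap measured about 2.55 rad, from a rough plane fit. I judged the far flap from the pictures only; it leans well outward.
- **Bystanders:** they look unmoved. The recogniser missed the amber bottle in the last top view because the arm covered it, but the scene camera shows it standing where it was.

**What went off plan:** the first grips on the knob (it caught the hub) and on the first column (too high) were poor. I opened and gripped again each time. The side panel was not touched as far as the force readings and pictures show. I saw no slackening grip and no knocked column.

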